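# Fit the two dividers in the parts case and latch it

### The job

Take the two metal dividers out of their leaning holders and stand each one upright on its edge in the parts case, right down in the pair of grooves that fits its width, and let go of them. When both are in, close the case's lid fully, and then swing the steel hasp over until it lies flat on the lid, over the staple. Leave the other things on the bench where they are.

Things in the scene. Friction and masses are not known exactly. Their poses are not given: they have to be found in the camera images.
- case: Green case fixed to the bench, outside 120 (x) x 180 (y) x 92 mm, walls and floor 6 mm. Origin: centre of underside, z up. Lid hinged on its +x long rim; hasp at the middle of the -x long wall. Ribs on the long walls, up to 68 mm above the bench, form two pairs of upright grooves 13 mm wide: a divider's width lies along case x, its thickness along y. A loose brass plug inside may stay
- slot_wide (a point): Middle of the bottom of the wide groove pair, on the case floor (6 mm above the bench), at case y = +40 mm; axes as the case's. The grooves are 108 mm apart bottom to bottom along x; the gap between facing ribs is 84 mm. Takes the 100 mm divider; its foot comes to rest here
- slot_narrow (a point): The same for the narrow groove pair, at case y = -40 mm: 84 mm apart bottom to bottom, 60 mm between facing ribs. Takes the 76 mm divider
- case_lid (a joint): Angle of the lid (green plate 8 mm thick, covering the case), rad: 0 closed, about 1.7 standing open; stiff hinge, it stays where it is left. Closed, its top is 100 mm above the bench
- case_lid_hinge (a point): On the lid's hinge line, at the middle of the case's +x rim, level with the lid's underside
- lid_edge (a point): Middle of the lid's free edge on its outer (upper when closed) face, 120 mm from the hinge line
- hasp (a joint): Angle of the hasp, rad: 0 lying flat on the closed lid, about 1.9 standing open, leaning away from the lid; it turns about the case's y with slight friction and stays where it is left
- hasp_hinge (a point): Middle of the hasp's hinge, 105 mm above the bench, 8 mm outside the case's -x wall
- hasp_tip (a point): Near the free end of the hasp, a steel strap 56 mm long, 32 mm wide, 3 mm thick with a slot for the staple; this point is 50 mm from its hinge, in mid thickness
- divider_wide: Wider bare-metal divider, a plate 8 mm (its x) x 100 mm (its y) x 80 mm (its z). Origin: middle of its bottom edge. 0.1 to 0.2 kg. At the start it stands in one of the two holders, leaning 30 degrees from vertical with its top towards the robot
- divider_narrow: Narrower bare-metal divider, 8 mm (x) x 76 mm (y) x 80 mm (z), otherwise the same, in the other holder
- holder_a: Grey holder fixed to the bench, base 95 (x) x 112 (y) mm, origin: centre of underside. Its groove runs along y and leans 30 degrees from vertical towards -x; groove floor at x = 22, z = 21 mm. Groove walls rise 44 mm (-x side) and 22 mm along the divider: its top 36 mm stand free on both faces. Draw the divider out along its lean
- holder_b: A second, identical holder
- tee: Bystander: three-armed brass and steel fitting, 64 mm long, lying on the bench
- elbow: Bystander: two-armed brass and steel fitting
- plug: Bystander: brass plug 30 mm across and 26 mm high
- carton: Bystander: cardboard box 60 x 90 x 45 mm
- wrench: Bystander: wrench lying on the bench
- collar: Bystander: brass ring 48 mm across, 18 mm high
Mind the look-alikes: they are no part of the job. Leave any turquoise look-alike of the divider_narrow alone. Leave any blue look-alike of the divider_wide alone.

How it is judged:
By the outcome, as a careful person would: the job done as asked, in the order asked, and still so for the second after the job is handed in, with the robot touching nothing.
It also fails if it takes over 72 s, if anything falls off the work surface, if the arm or the gripper's body presses on something with over 40 N, if the wrist force passes 120 N, or if a joint passes its speed limit or range.

### The arm

A 6-joint arm with a two-finger parallel gripper is mounted at the origin on the work surface. World frame = base frame: x ahead of the robot, y to its left, z up, the work surface at z = 0. Lengths are in m, angles in rad, forces in N, time in s.
With the tool pointing down it reaches from about 0.35 to 0.875 m from the base axis. Payload 4.2 kg.
Tool frame: the origin (TCP) lies on the mounting face of the last link; the fingertips stand 173 mm ahead of it and the grasp point (between the pads) lies 155 mm ahead of it; z points along the fingers, y is the line along which they close (so a half turn about z gives the same grasp; the last joint's range is limited). The gripper opens to 85 mm and grips with 20 to 120 N. Pads are 22 mm wide; open, the fingers measure 114 mm over their backs; the gripper's body (76 mm by 85 mm) begins 54 mm behind the grasp point. The pads swing forward as they close: fully open they stand 13 mm farther back than shut.
Start: joints at [1.38, 0.385, 0.008, 0, -1.194, -0.259], TCP at [0.272, 0.563, 0.405] pointing down, gripper open.
Joint ranges: [-3.14, 3.14], [-1.21, 2.06], [-1.07, 1.41], [-3.16, 2.05], [-2.99, -0.16], [-3.1, 3.1]. Speed limits (rad/s): [2.79, 2.79, 3.14, 3.14, 3.14, 3.14].

### API

Orientations are given as a unit quaternion [w, x, y, z].
In Python, from workcell import monitor, viewer, robot gives the robot as it stands. The module is installed in compiled form; this text tells all that it offers.
- The arm moves only by the shell command python3 -m inch 'ROWS' [FORCE]. ROWS is JSON, a list of rows, each an object of numbers: "dx", "dy", "dz": the shift along the tool's x, y, z in units of 3 cm (1.0 is 3 cm); "wx", "wy", "wz": the turn, a rotation vector about the tool's x, y, z in units of 0.1 rad (1.0 is 0.1 rad); "claw": the opening, from 0 (shut) to 1 (fully open). In form: [{"dx": .., "dy": .., "dz": .., "wx": .., "wy": .., "wz": .., "claw": ..}, ...]. A call has 1 to 12 rows; each row shifts and turns the commanded pose from where the row before left it, along the tool's axes as they then stand; what a row does not reach is not made up. A row lasts 1/8 s, in which the tool goes at most 62.5 mm and 10.7 degrees, less where a joint would pass 70% of its speed; a pose out of reach is approached as far as the arm can. A call with a number of a shift or a turn outside -1 to 1 is refused whole. A call with a gripper value outside its range is refused whole. The fingers move at their own pace and stop on an object; FORCE is the grip in N (left out, the last holds). Time passes only in rows, so rows that do not move let the fingers close. It gives the time, the measured TCP pose, the force, the opening and the grip force at its end, in the units of the state.
- monitor.read_state(): the state, without advancing time (a new reading comes with each control period).
- viewer.read_camera(name): name is "scene" or "side" or "wrist"; returns a dict with "img" (480x640x3 uint8, blue, green, red), "vfov" (degrees; the focal length in pixels is half the picture's height over the tangent of half this angle, whatever the lens; pixels are square), "cx", "cy" (the principal point, pixels), "R" (3x3) and "t" (3): a world point X has camera coordinates R X + t. Camera axes: x right, y down, z forward; pixel columns grow to the right and rows downward; lengths in m; the calibration is good to about 2 mm. The wrist camera is an equidistant fisheye: a pixel r from the principal point sees the ray r / f radians off the axis. A picture is of the moment at which its call begins. There is no depth.
- robot.job_done(): hands the job in; it is judged then, once.
The state is a dict: "t": time; "joint_positions": joint angles; "qd": joint speeds; "joint_efforts": joint torques, N m; "position": TCP position; "tcp_rot": TCP orientation; "ft_force": force on the tool from outside, world axes, zero at the start; "ft_torque": the same for the moment, N m; "grip_width": finger opening in m; "grasp_force": force on a finger pad.
Only numpy, scipy, OpenCV 4.12 (cv2) and the standard library are available. Lean on these libraries where they do the work, as an engineer would, in place of code of your own. Each camera call takes 0.05 s, during which the arm holds its last target. There are 200 camera calls.

## Working session

There is one attempt and no reset: what is moved stays moved. The work goes in short steps, Python scripts to look and compute and a shell command to move; the robot and the scene stay as the last step left them, time stands still between calls to the robot, and variables do not carry over. Pictures are saved under pics/ and viewed, at most 10 in all, crops included, and the job is handed in when it is done.

```bash
mkdir -p pics
python3 - <<'E'
from workcell import monitor, viewer
import cv2,pickle
print(monitor.read_state())
d={}
for n in("scene","side","wrist"):
    c=viewer.read_camera(n);d[n]=c
    cv2.imwrite(f"pics/{n}0.png",c["img"]);print(n,c["vfov"],c["cx"],c["cy"],c["R"],c["t"])
pickle.dump(d,open("c0.pkl","wb"))
E
```

```text
{'t': 0.0, 'joint_positions': array([ 1.37962508e+00,  3.85510206e-01,  6.58768753e-03, -4.96023365e-04,
       -1.19398208e+00, -2.58599477e-01]), 'qd': array([-7.99345756e-04, -1.26463807e-03,  2.20191972e-03, -1.02086417e-03,
        1.26076995e-03,  7.47037043e-05]), 'joint_efforts': array([ 1.36996510e-03, -3.92289054e+01,  1.88401401e+01,  4.18591529e+00,
       -4.72107247e-03, -4.08297097e-06]), 'position': array([0.27159946, 0.56265203, 0.40363467]), 'tcp_rot': array([ 1.06130745e-03,  9.74798701e-01, -2.23083679e-01, -1.94851711e-04]), 'ft_force': array([ 0.52972047, -0.23364855, -0.5613752 ]), 'ft_torque': array([ 0.01136207, -0.02714629,  0.07072733]), 'grasp_force': 0.0, 'grip_width': 0.08541184206110808}
scene 55.4547505693027 317.3847653087384 236.6784743898309 [[-5.07758317e-01  8.61499506e-01 -3.03573778e-04]
 [ 7.35531492e-01  4.33330644e-01 -5.20785922e-01]
 [-4.48525267e-01 -2.64656672e-01 -8.53687256e-01]] [ 0.32143168 -0.35194944  1.43516123]
side 57.00014939763994 321.9417726041656 229.41508576993186 [[ 0.89096291 -0.45403657  0.00599058]
 [-0.20740363 -0.41865674 -0.88414381]
 [ 0.40394162  0.78649687 -0.46717646]] [-0.4986762   0.18694215  0.70082318]
wrist 65.70646984690485 320.1342395902738 237.34531326803577 [[-0.43559414 -0.90014043  0.00222511]
 [-0.8537172   0.4139102   0.31598306]
 [-0.28535012  0.13574075 -0.94876222]] [ 0.62397846 -0.04264833  0.38059376]
```

View pics/scene0.png

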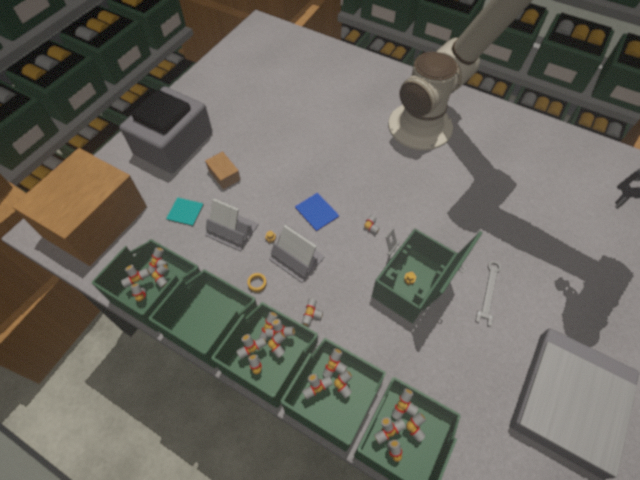

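View pics/side0.png

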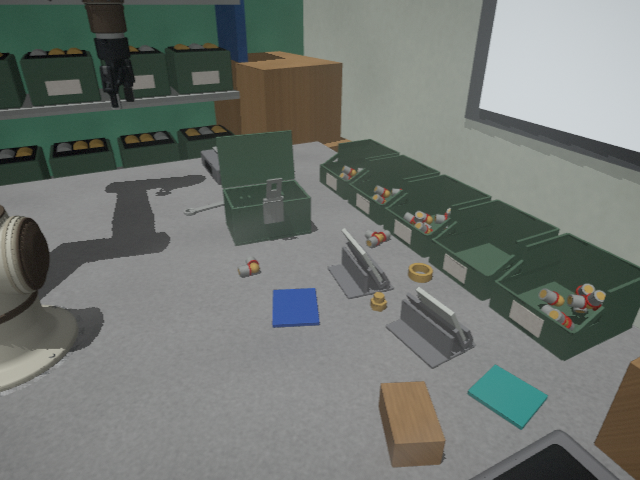

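The scene view shows the case at about (415,275) with its lid open at (455,270), and two holders with dividers at (228,220) and (296,252). The side view shows the case at (265,195) and the holders at (360,265) and (435,325). I'll enlarge these areas.

Run:
```python
import cv2,pickle,numpy as np
d=pickle.load(open("c0.pkl","rb"))
def crop(n,x,y,w,h,W,H):return cv2.resize(d[n]["img"][y:y+h,x:x+w],(W,H),interpolation=cv2.INTER_CUBIC)
a=crop("scene",360,215,133,100,400,300)   # x3
b=crop("side",205,120,133,133,400,300)[:0] if 0 else crop("side",205,125,133,125,400,375)[:300]
c=crop("scene",195,185,133,100,400,300)
e=crop("side",325,220,160,150,400,375)[:300] if 0 else crop("side",325,225,160,150,400,375)[:]
e=crop("side",325,225,160,120*1,400,300)
b=crop("side",205,125,160,120,400,300)
cv2.imwrite("pics/m1.png",np.vstack([np.hstack([a,b]),np.hstack([c,e])]))
```

```text
(no output)
```

View pics/m1.png

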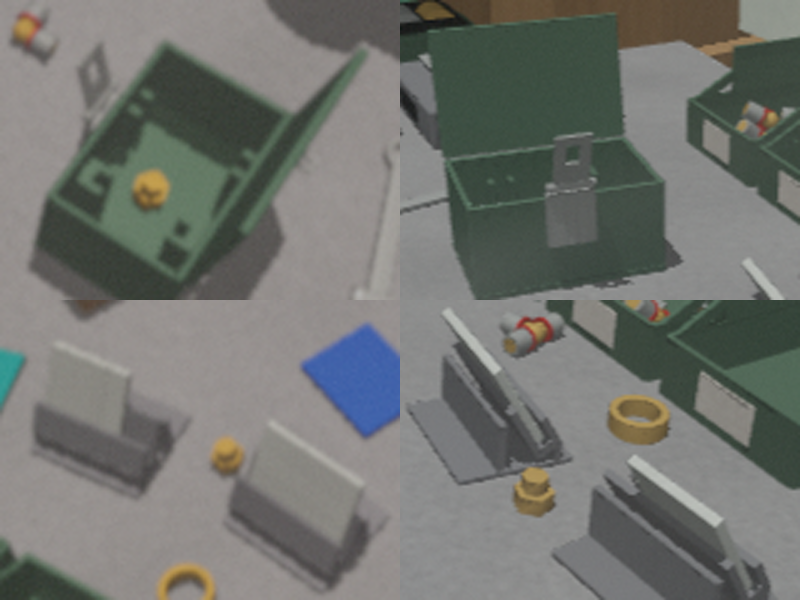

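The mosaic shows the case rim, hasp, lid and divider top edges. Next I triangulate them.

```bash
cat > h.py <<'E'
import numpy as np
def f(c): return 240/np.tan(np.radians(c["vfov"]/2))
def ray(c,u,v,fish=False):
    x=np.array([u-c["cx"],v-c["cy"]])/f(c)
    if fish:
        r=np.hypot(*x); d=np.array([*(x/r*np.sin(r)),np.cos(r)]) if r>1e-9 else np.array([0,0,1.])
    else: d=np.array([*x,1])
    R=np.array(c["R"]);d=R.T@d;return -R.T@np.array(c["t"]),d/np.linalg.norm(d)
def tri(rs):
    A=sum(np.eye(3)-np.outer(d,d) for o,d in rs);b=sum((np.eye(3)-np.outer(d,d))@o for o,d in rs)
    X=np.linalg.solve(A,b);return X,max(np.linalg.norm(np.cross(X-o,d)) for o,d in rs)
def plane(r,z): o,d=r;return o+d*(z-o[2])/d[2]
def proj(c,X,fish=False):
    p=np.array(c["R"])@X+np.array(c["t"])
    if fish:
        th=np.arctan2(np.hypot(p[0],p[1]),p[2]);s=th/np.hypot(p[0],p[1])
        return f(c)*s*p[:2]+[c["cx"],c["cy"]]
    return f(c)*p[:2]/p[2]+[c["cx"],c["cy"]]
E
python3 - <<'E'
import pickle;from h import *
d=pickle.load(open("c0.pkl","rb"));np.set_printoptions(precision=4,suppress=True)
P={"A rim -x +":((165,43),(447,160)),"B rim -x":((50,195),(662,183)),"lid1":((368,50),(430,27)),"lid2":((245,230),(618,13)),
"hasp top":((95,45),(573,135)),"W1":((272,425),(445,312)),"W2":((362,487),(498,370)),"N1":((55,343),(632,460)),"N2":((130,375),(718,525))}
for k,((a,b),(e,g)) in P.items():
    sc=(360+a/3.0075,215+b/3) if b<300 else (195+a/3.0075,185+(b-300)/3)
    sd=(205+(e-400)/2.5,125+g/2.5) if g<300 else (325+(e-400)/2.5,225+(g-300)/2.5)
    print(k,*tri([ray(d["scene"],*sc),ray(d["side"],*sd)]), [plane(ray(d["scene"],*sc),z)[:2] for z in(.092,)])
E
```

```text
A rim -x + [0.4264 0.1661 0.1214] 0.018133662625897884 [array([0.4266, 0.1569])]
B rim -x [0.5968 0.1369 0.0876] 0.0009212274684391692 [array([0.5981, 0.1379])]
lid1 [0.4391 0.2963 0.211 ] 0.0003870433592419194 [array([0.3488, 0.3023])]
lid2 [0.6154 0.2741 0.2092] 0.0019961312209990398 [array([0.5497, 0.2778])]
hasp top [0.5033 0.1173 0.1583] 0.0032034111859851745 [array([0.4575, 0.1084])]
W1 [ 0.5749 -0.1004  0.1175] 0.02232999862748052 [array([ 0.5818, -0.1218])]
W2 [ 0.5973 -0.0547  0.0526] 0.025852165360938918 [array([ 0.595, -0.028])]
N1 [ 0.5954 -0.2983  0.1097] 0.025270153659714578 [array([ 0.6055, -0.3262])]
N2 [ 0.6053 -0.2896  0.0617] 0.029515144369237113 [array([ 0.6002, -0.2516])]
```

```bash
cat >> h.py <<'E'
from scipy.spatial.transform import Rotation as Ro
from scipy.linalg import expm,logm
from workcell import monitor, viewer
np.set_printoptions(precision=4,suppress=True)
def pose():
    s=monitor.read_state();q=s["tcp_rot"];T=np.eye(4);T[:3,:3]=Ro.from_quat([*q[1:],q[0]]).as_matrix();T[:3,3]=s["position"];return T
def mk(p,z,y):  # tool z dir, tool y dir approx
    z=np.array(z,float)/np.linalg.norm(z);x=np.cross(y,z);x/=np.linalg.norm(x)
    T=np.eye(4);T[:3,:3]=np.c_[x,np.cross(z,x),z];T[:3,3]=p;return T
def G(p,z,y): # grasp point given
    T=mk(p,z,y);T[:3,3]-=.155*T[:3,2];return T
def rows(T0,T1,N=None):
    D=np.linalg.inv(T0)@T1;w=Ro.from_matrix(D[:3,:3]).as_rotvec()
    if N is None: N=int(np.ceil(max(np.linalg.norm(D[:3,3])/.029,np.linalg.norm(w)/.098,1)))
    while 1:
        S=np.real(expm(logm(D)/N));v=np.r_[S[:3,3]/.03,Ro.from_matrix(S[:3,:3]).as_rotvec()/.1]
        if max(abs(v))<=1: break
        N+=1
    print("rows",N,np.round(v,3),"start",T0[:3,3],"end",T1[:3,3])
E
python3 - <<'E'
from h import *
import pickle
d=pickle.load(open("c0.pkl","rb"));c=d["wrist"];T=pose()
C=-np.array(c["R"]).T@c["t"];print("cam in tool",T[:3,:3].T@(C-T[:3,3]),(T[:3,:3].T@np.array(c["R"]).T))
S=lambda a,b,e,g:tri([ray(d["scene"],195+a/3.0075,185+(b-300)/3),ray(d["side"],325+(e-400)/2.5,225+(g-300)/2.5)])
for a in [(272,425,498,370),(362,487,445,312),(55,343,718,525),(130,375,632,460)]: print(S(*a))
rows(T,mk([.45,.16,.42],[0,0,-1],[-1,0,0]))
E
```

```text
cam in tool [0.0804 0.0001 0.0307] [[-0.0008 -0.9487 -0.3161]
 [ 1.     -0.001   0.0002]
 [-0.0005 -0.3161  0.9487]]
(array([ 0.5799, -0.1245,  0.0866]), np.float64(0.0010964829879181466))
(array([ 0.5914, -0.0297,  0.0857]), np.float64(0.0004977133681520226))
(array([ 0.6029, -0.3306,  0.0856]), np.float64(0.0007250544793975927))
(array([ 0.598 , -0.2558,  0.0856]), np.float64(0.0012656653543145478))
rows 16 [ 0.952  0.172 -0.033  0.001 -0.001  0.701] start [0.2716 0.5627 0.4039] end [0.45 0.16 0.42]
```

```bash
python3 -c "
from h import *
rows(pose(),mk([.5,.15,.45],[0,0,-1],[-1,0,0]),18)"
```

```text
rows 18 [ 0.917  0.079 -0.085  0.001 -0.001  0.623] start [0.2716 0.5627 0.4039] end [0.5  0.15 0.45]
```

```bash
R='x'; python3 -m inch '[{"dx":0.92,"dy":0.08,"dz":-0.085,"wz":0.62,"claw":0.5},{"dx":0.92,"dy":0.08,"dz":-0.085,"wz":0.62,"claw":0.5},{"dx":0.92,"dy":0.08,"dz":-0.085,"wz":0.62,"claw":0.5},{"dx":0.92,"dy":0.08,"dz":-0.085,"wz":0.62,"claw":0.5},{"dx":0.92,"dy":0.08,"dz":-0.085,"wz":0.62,"claw":0.5},{"dx":0.92,"dy":0.08,"dz":-0.085,"wz":0.62,"claw":0.5},{"dx":0.92,"dy":0.08,"dz":-0.085,"wz":0.62,"claw":0.5},{"dx":0.92,"dy":0.08,"dz":-0.085,"wz":0.62,"claw":0.5},{"dx":0.92,"dy":0.08,"dz":-0.085,"wz":0.62,"claw":0.5}]' 30
python3 -m inch '[{"dx":0.92,"dy":0.08,"dz":-0.085,"wz":0.62,"claw":0.5},{"dx":0.92,"dy":0.08,"dz":-0.085,"wz":0.62,"claw":0.5},{"dx":0.92,"dy":0.08,"dz":-0.085,"wz":0.62,"claw":0.5},{"dx":0.92,"dy":0.08,"dz":-0.085,"wz":0.62,"claw":0.5},{"dx":0.92,"dy":0.08,"dz":-0.085,"wz":0.62,"claw":0.5},{"dx":0.92,"dy":0.08,"dz":-0.085,"wz":0.62,"claw":0.5},{"dx":0.92,"dy":0.08,"dz":-0.085,"wz":0.62,"claw":0.5},{"dx":0.92,"dy":0.08,"dz":-0.085,"wz":0.62,"claw":0.5},{"dx":0.92,"dy":0.08,"dz":-0.085,"wz":0.62,"claw":0.5},{"claw":0.5}]'
python3 - <<'E'
from h import *
import cv2,pickle
c=viewer.read_camera("wrist");cv2.imwrite("pics/w1.png",c["img"]);pickle.dump(c,open("c1.pkl","wb"))
rows(pose(),mk([.575,-.10,.44],[0,0,-1],[-1,0,0]),10)
E
```

```text
rows 26 [ 0.974  0.15  -0.046  0.    -0.     0.431] start [0.2716 0.5627 0.404 ] end [ 0.575 -0.1    0.44 ]invalid input
invalid input
```

View pics/w1.png

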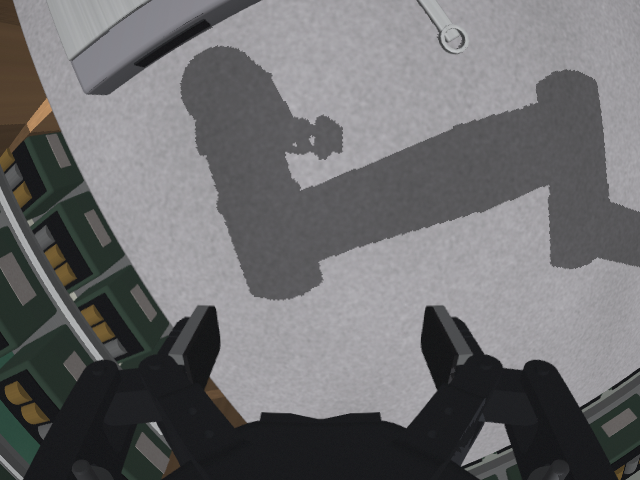

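The rows were refused, so the arm hasn't moved: the wrist picture still shows the start area (fingers at (200,340) and (445,340)). I'll resend with every key filled in.

```bash
python3 -m inch '[{"dx":0.92,"dy":0.08,"dz":-0.085,"wx":0,"wy":0,"wz":0.62,"claw":0.5},{"dx":0.92,"dy":0.08,"dz":-0.085,"wx":0,"wy":0,"wz":0.62,"claw":0.5},{"dx":0.92,"dy":0.08,"dz":-0.085,"wx":0,"wy":0,"wz":0.62,"claw":0.5},{"dx":0.92,"dy":0.08,"dz":-0.085,"wx":0,"wy":0,"wz":0.62,"claw":0.5},{"dx":0.92,"dy":0.08,"dz":-0.085,"wx":0,"wy":0,"wz":0.62,"claw":0.5},{"dx":0.92,"dy":0.08,"dz":-0.085,"wx":0,"wy":0,"wz":0.62,"claw":0.5},{"dx":0.92,"dy":0.08,"dz":-0.085,"wx":0,"wy":0,"wz":0.62,"claw":0.5},{"dx":0.92,"dy":0.08,"dz":-0.085,"wx":0,"wy":0,"wz":0.62,"claw":0.5},{"dx":0.92,"dy":0.08,"dz":-0.085,"wx":0,"wy":0,"wz":0.62,"claw":0.5}]' 30
```

```text
t: 1.32
position: [0.4464, 0.3881, 0.4274]
tcp_rot: [0.0, 0.875, -0.484, -0.0]
ft_force: [1.0, -0.3, 0.4]
grip_width: 0.0423
grasp_force: 0.0
```

```bash
python3 -m inch '[{"dx":0.92,"dy":0.08,"dz":-0.085,"wx":0,"wy":0,"wz":0.62,"claw":0.5},{"dx":0.92,"dy":0.08,"dz":-0.085,"wx":0,"wy":0,"wz":0.62,"claw":0.5},{"dx":0.92,"dy":0.08,"dz":-0.085,"wx":0,"wy":0,"wz":0.62,"claw":0.5},{"dx":0.92,"dy":0.08,"dz":-0.085,"wx":0,"wy":0,"wz":0.62,"claw":0.5},{"dx":0.92,"dy":0.08,"dz":-0.085,"wx":0,"wy":0,"wz":0.62,"claw":0.5},{"dx":0.92,"dy":0.08,"dz":-0.085,"wx":0,"wy":0,"wz":0.62,"claw":0.5},{"dx":0.92,"dy":0.08,"dz":-0.085,"wx":0,"wy":0,"wz":0.62,"claw":0.5},{"dx":0.92,"dy":0.08,"dz":-0.085,"wx":0,"wy":0,"wz":0.62,"claw":0.5},{"dx":0.92,"dy":0.08,"dz":-0.085,"wx":0,"wy":0,"wz":0.62,"claw":0.5},{"dx":0,"dy":0,"dz":0,"wx":0,"wy":0,"wz":0,"claw":0.5}]'
python3 - <<'E'
from h import *
import cv2,pickle
c=viewer.read_camera("wrist");cv2.imwrite("pics/w2.png",c["img"]);pickle.dump(c,open("c1.pkl","wb"))
rows(pose(),mk([.575,-.10,.44],[0,0,-1],[-1,0,0]),10)
E
```

```text
t: 2.58
position: [0.5014, 0.1477, 0.4509]
tcp_rot: [-0.0, 0.708, -0.706, 0.0]
ft_force: [0.3, 0.5, -0.3]
grip_width: 0.0428
grasp_force: 0.0
rows 10 [ 0.829 -0.243  0.036 -0.     0.     0.004] start [0.5015 0.1486 0.4507] end [ 0.575 -0.1    0.44 ]
```

View pics/w2.png

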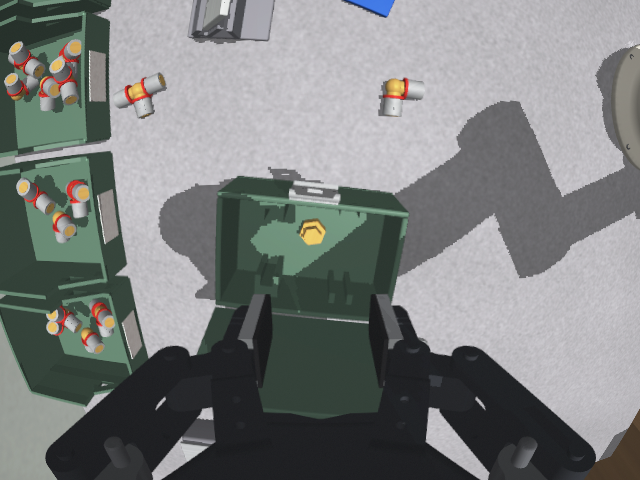

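The case rim is at about (218,190), (408,212), (393,320) and (216,302), with the plug inside at (312,232). Moving on to the holders for a second view.

```bash
python3 -m inch '[{"dx":0.9,"dy":-0.22,"dz":0.03,"wx":0,"wy":0,"wz":0,"claw":0.5},{"dx":0.9,"dy":-0.22,"dz":0.03,"wx":0,"wy":0,"wz":0,"claw":0.5},{"dx":0.9,"dy":-0.22,"dz":0.03,"wx":0,"wy":0,"wz":0,"claw":0.5},{"dx":0.9,"dy":-0.22,"dz":0.03,"wx":0,"wy":0,"wz":0,"claw":0.5},{"dx":0.9,"dy":-0.22,"dz":0.03,"wx":0,"wy":0,"wz":0,"claw":0.5},{"dx":0.9,"dy":-0.22,"dz":0.03,"wx":0,"wy":0,"wz":0,"claw":0.5},{"dx":0.9,"dy":-0.22,"dz":0.03,"wx":0,"wy":0,"wz":0,"claw":0.5},{"dx":0.9,"dy":-0.22,"dz":0.03,"wx":0,"wy":0,"wz":0,"claw":0.5},{"dx":0.9,"dy":-0.22,"dz":0.03,"wx":0,"wy":0,"wz":0,"claw":0.5},{"dx":0.9,"dy":-0.22,"dz":0.03,"wx":0,"wy":0,"wz":0,"claw":0.5},{"dx":0,"dy":0,"dz":0,"wx":0,"wy":0,"wz":0,"claw":0.5}]'
python3 - <<'E'
from h import *
import cv2,pickle
c=viewer.read_camera("wrist");pickle.dump(c,open("c2.pkl","wb"));w=c["img"]
d=pickle.load(open("c1.pkl","rb"))["img"]
a=cv2.resize(w,(800,600))[:,:]
# mosaic: holders view (top, 800x? ) and case crop
top=cv2.resize(w[0:240,120:520],(800,480)) 
cv2.imwrite("pics/w3.png",w)
case=cv2.resize(d[165:345,195:435],(800,600),interpolation=cv2.INTER_CUBIC);cv2.imwrite("pics/w2c.png",case)
E
```

```text
t: 4.0
position: [0.5697, -0.1211, 0.4407]
tcp_rot: [0.0, 0.708, -0.706, -0.0]
ft_force: [0.1, 0.3, -1.4]
grip_width: 0.0429
grasp_force: 0.0
```

View pics/w3.png

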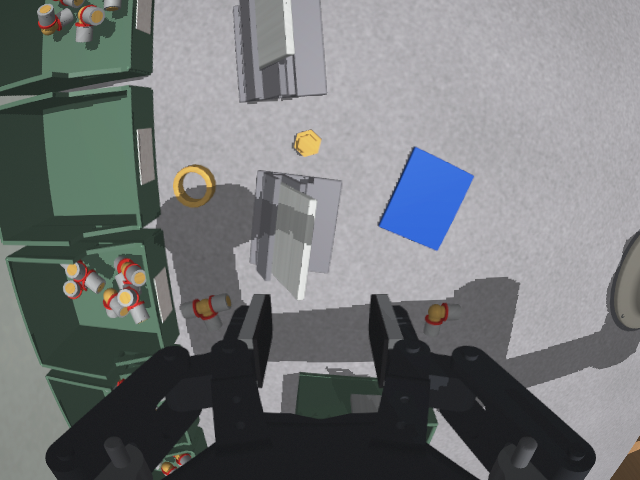

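View pics/w2c.png

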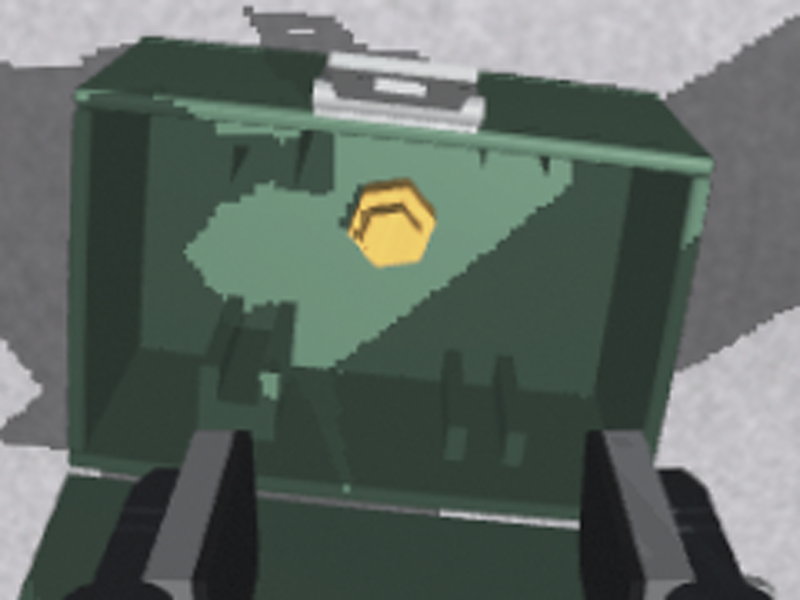

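The wide divider's top strip runs from about (312,198) to (300,298) in the second wrist view. The narrow one ends at (291,55). The enlarged case view gives the rim corners, and the plug is mid-case at crop (390,225).

Run:
```python
from h import *
import pickle,cv2
d=pickle.load(open("c0.pkl","rb"));c1=pickle.load(open("c1.pkl","rb"));c2=pickle.load(open("c2.pkl","rb"))
cr=lambda a,b:(195+a/3.3333-.35,165+b/3.3333-.35)
w1=lambda a,b:ray(c1,*cr(a,b),True)
sc=lambda a,b:ray(d["scene"],360+a/3.0075,215+b/3)
sc2=lambda a,b:ray(d["scene"],195+a/3.0075,185+(b-300)/3)
sd=lambda a,b:ray(d["side"],205+(a-400)/2.5,125+b/2.5)
sd2=lambda a,b:ray(d["side"],325+(a-400)/2.5,225+(b-300)/2.5)
print("C(-x,-y)",tri([w1(75,92),sc(50,195),sd(662,183)]),plane(w1(75,92),.092))
print("C(-x,+y)",tri([w1(712,160),sc(165,43),sd(468,208)]),plane(w1(712,160),.092))
for p in [(68,468),(655,525)]: print("hinge",plane(w1(*p),.092))
print("hingeL",tri([w1(68,468),sc(180,275)]),"hingeR",tri([w1(655,525),sc(290,115)]))
print("plug",plane(w1(392,235),.03))
print("ribs", [plane(w1(*p),.068)[:2] for p in [(452,350),(503,355),(484,165),(545,172),(237,148),(305,135),(235,298),(290,303)]])
print("hasp hinge",plane(w1(398,118),.105),"tip edge",plane(w1(403,57),.155))
W2=lambda a,b:ray(c2,a,b,True)
A=tri([W2(312.5,198),sc2(272,425),sd2(498,370)]);B=tri([W2(300.5,298),sc2(362,487),sd2(445,312)]);print("W",A,B)
for z in(.086,.088):print(plane(W2(312.5,198),z),plane(W2(300.5,298),z))
print("N near end",plane(W2(291,55),.088),tri([W2(291,55),sc2(130,375),sd2(632,460)]))
```

```text
C(-x,-y) (array([0.5967, 0.1354, 0.0876]), np.float64(0.0020497044574025952)) [0.5958 0.1326 0.092 ]
C(-x,+y) (array([0.4211, 0.1548, 0.089 ]), np.float64(0.003640338804608081)) [0.4189 0.1519 0.092 ]
hinge [0.6091 0.2502 0.092 ]
hinge [0.4266 0.2692 0.092 ]
hingeL (array([0.6087, 0.2502, 0.0927]), np.float64(0.00034154823362010823)) hingeR (array([0.4275, 0.2724, 0.0816]), np.float64(0.004008535122078775))
plug [0.5094 0.1944 0.03  ]
ribs [array([0.4902, 0.2194]), array([0.4743, 0.2211]), array([0.4814, 0.1602]), array([0.4633, 0.1623]), array([0.5542, 0.155 ]), array([0.5339, 0.1512]), array([0.5569, 0.2024]), array([0.5399, 0.2039])]
hasp hinge [0.5061 0.1378 0.105 ] tip edge [0.5041 0.113  0.155 ]
W (array([ 0.5775, -0.1276,  0.0859]), np.float64(0.0039316077759082605)) (array([ 0.5898, -0.0304,  0.0853]), np.float64(0.002287619541664669))
[ 0.5753 -0.131   0.086 ] [ 0.5875 -0.0312  0.086 ]
[ 0.5753 -0.1314  0.088 ] [ 0.5874 -0.0323  0.088 ]
N near end [ 0.5935 -0.2572  0.088 ] (array([ 0.5961, -0.257 ,  0.0855]), np.float64(0.0024474880500350636))
```

```bash
cat >> h.py <<'E'
CC=np.array([.5126,.2010,0]);EX=np.array([.1075,.9942,0]);EY=np.array([-.9942,.1075,0])
def lean(w):  # width direction (horizontal) -> u (up the lean), m (normal, towards robot)
    w=np.array([*w,0.]);w/=np.linalg.norm(w);h=np.array([-w[1],w[0],0]);return np.cos(np.pi/6)*np.array([0,0,1])+.5*h, np.cos(np.pi/6)*h-np.array([0,0,.5])
E
python3 - <<'E'
from h import *
import pickle
c1=pickle.load(open("c1.pkl","rb"))
w1=lambda a,b:ray(c1,195+a/3.3333-.35,165+b/3.3333-.35,True)
for p,z in [((456,443),.068),((514,447),.068),((452,350),.006),((503,355),.006)]:
    X=plane(w1(*p),z);print(p,[(X-CC)@EX,(X-CC)@EY])
X=plane(w1(392,235),.03);print("plug",(X-CC)@EX,(X-CC)@EY)
u,m=lean((.122,.9925));top=np.array([.5818,-.081,.088])
P=G(top+.06*u,-u,m);Q=G(top-.013*u,-u,m);rows(pose(),P);rows(P,Q)
E
```

```text
(456, 443) [np.float64(0.04801573645204445), np.float64(0.02946157432501021)]
(514, 447) [np.float64(0.04753794716107423), np.float64(0.048180832489325316)]
(452, 350) [np.float64(0.04233197523823786), np.float64(0.029033440691880102)]
(503, 355) [np.float64(0.04232071057708325), np.float64(0.04780572094067537)]
plug -0.0069300933904556244 0.002487127691313479
rows 7 [-0.236  0.633  0.678  0.749  0.048  0.177] start [ 0.5694 -0.1204  0.4409] end [ 0.4751 -0.0679  0.2742]
rows 3 [0.    0.    0.811 0.    0.    0.   ] start [ 0.4751 -0.0679  0.2742] end [ 0.5113 -0.0723  0.211 ]
```

```bash
python3 -m inch '[{"dx":-0.24,"dy":0.63,"dz":0.68,"wx":0.75,"wy":0.05,"wz":0.18,"claw":0.5},{"dx":-0.24,"dy":0.63,"dz":0.68,"wx":0.75,"wy":0.05,"wz":0.18,"claw":0.5},{"dx":-0.24,"dy":0.63,"dz":0.68,"wx":0.75,"wy":0.05,"wz":0.18,"claw":0.5},{"dx":-0.24,"dy":0.63,"dz":0.68,"wx":0.75,"wy":0.05,"wz":0.18,"claw":0.5},{"dx":-0.24,"dy":0.63,"dz":0.68,"wx":0.75,"wy":0.05,"wz":0.18,"claw":0.5},{"dx":-0.24,"dy":0.63,"dz":0.68,"wx":0.75,"wy":0.05,"wz":0.18,"claw":0.5},{"dx":-0.24,"dy":0.63,"dz":0.68,"wx":0.75,"wy":0.05,"wz":0.18,"claw":0.5},{"dx":0,"dy":0,"dz":0,"wx":0,"wy":0,"wz":0,"claw":0.5},{"dx":0,"dy":0,"dz":0,"wx":0,"wy":0,"wz":0,"claw":0.5}]'
python3 - <<'E'
from h import *
import cv2,pickle
c=viewer.read_camera("wrist");pickle.dump(c,open("c3.pkl","wb"));cv2.imwrite("pics/w4.png",c["img"])
s=viewer.read_camera("scene");cv2.imwrite("pics/s4.png",s["img"])
u,m=lean((.122,.9925));top=np.array([.5818,-.081,.088])
P=G(top+.06*u,-u,m);Q=G(top-.013*u,-u,m);rows(pose(),P);rows(pose(),Q)
for p in (top+.05*np.array([.122,.9925,0]),top-.05*np.array([.122,.9925,0]),top):print(proj(c,p,True))
E
```

```text
t: 5.18
position: [0.4913, -0.082, 0.3136]
tcp_rot: [0.15, -0.644, 0.728, -0.181]
ft_force: [-0.9, 0.7, -0.5]
grip_width: 0.0425
grasp_force: 0.0
rows 2 [-0.205  0.575  0.438  0.242 -0.077  0.015] start [ 0.4916 -0.0819  0.3137] end [ 0.4751 -0.0679  0.2742]
rows 4 [-0.108  0.27   0.826  0.121 -0.039  0.008] start [ 0.4916 -0.0819  0.3137] end [ 0.5113 -0.0723  0.211 ]
[353.387  344.0749]
[359.2572 198.8853]
[356.5579 277.5709]
```

View pics/w4.png

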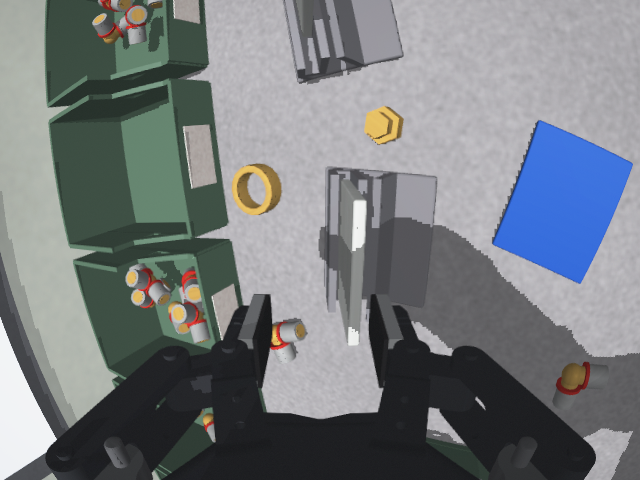

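The prediction matches: the wide divider's top strip ends at (353,345) and (361,200), against (353,344) and (359,199) calculated. I'll align and then go in.

```bash
python3 -m inch '[{"dx":-0.2,"dy":0.57,"dz":0.44,"wx":0.24,"wy":-0.08,"wz":0.015,"claw":0.5},{"dx":-0.2,"dy":0.57,"dz":0.44,"wx":0.24,"wy":-0.08,"wz":0.015,"claw":0.5},{"dx":0,"dy":0,"dz":0,"wx":0,"wy":0,"wz":0,"claw":0.5},{"dx":0,"dy":0,"dz":0,"wx":0,"wy":0,"wz":0,"claw":0.5}]'
python3 - <<'E'
from h import *
u,m=lean((.122,.9925));top=np.array([.5818,-.081,.088])
P=G(top+.06*u,-u,m);Q=G(top-.013*u,-u,m);rows(pose(),P,1);rows(pose(),Q)
E
```

```text
t: 5.78
position: [0.4874, -0.0772, 0.3086]
tcp_rot: [0.16, -0.646, 0.727, -0.17]
ft_force: [-0.1, -0.8, 0.2]
grip_width: 0.0428
grasp_force: 0.0
rows 1 [-0.248  0.916  0.825  0.532  0.147  0.004] start [ 0.4874 -0.0772  0.3086] end [ 0.4751 -0.0679  0.2742]
rows 4 [-0.058  0.213  0.809  0.133  0.037  0.001] start [ 0.4874 -0.0772  0.3086] end [ 0.5113 -0.0723  0.211 ]
```

```bash
python3 - <<'E'
from h import *
s=monitor.read_state();print(s["joint_positions"],s["qd"])
E
python3 -m inch '[{"dx":0,"dy":0.4,"dz":0.4,"wx":0.25,"wy":0,"wz":0,"claw":0.5},{"dx":0,"dy":0,"dz":0,"wx":0,"wy":0,"wz":0,"claw":0.5}]'
python3 - <<'E'
from h import *
s=monitor.read_state();print(s["joint_positions"])
u,m=lean((.122,.9925));top=np.array([.5818,-.081,.088])
rows(pose(),G(top+.06*u,-u,m),1)
E
```

```text
[ 0.1274  0.1836 -0.7988  0.6587 -0.1604 -0.8748] [-0.0063 -0.0007 -0.0075  0.003  -0.0014 -0.0002]
t: 6.02
position: [0.4879, -0.0818, 0.3069]
tcp_rot: [0.164, -0.646, 0.726, -0.168]
ft_force: [0.1, -0.2, -0.1]
grip_width: 0.0427
grasp_force: 0.0
[ 0.1274  0.1889 -0.784   0.599  -0.1605 -0.8158]
rows 1 [-0.392  0.923  0.763  0.51   0.231 -0.005] start [ 0.4879 -0.0818  0.3069] end [ 0.4751 -0.0679  0.2742]
```

```bash
cat > fk.py <<'E'
from h import *
from scipy.optimize import least_squares
X=lambda a:Ro.from_euler('x',a).as_matrix();Y=lambda a:Ro.from_euler('y',a).as_matrix();Z=lambda a:Ro.from_euler('z',a).as_matrix()
Rt=np.array([[0,0,1.],[0,1,0],[-1,0,0]])  # tool z = link x
def fk(q,p,s4=-1,s6=-1,tool=np.eye(3)):
    h,L2,L3,d5,d6,a3=p
    A=Z(q[0]);B=A@Y(q[1]);C=A@Y(q[1]-q[2]);D=C@X(s4*q[3]);E=D@Y(-q[4]);F=E@X(s6*q[5])
    x=np.array([0,0,h])+B@[0,0,L2]+C@[L3,0,a3]+D@[0,d5,0]+E@[d6,0,0]
    T=np.eye(4);T[:3,:3]=F@Rt@tool;T[:3,3]=x;return T
E
python3 - <<'E'
from fk import *
s=monitor.read_state()
q0=np.array([1.37962508,.385510206,.00658768753,-.000496,-1.19398208,-.258599477]);T0=np.eye(4)
T0[:3,:3]=Ro.from_quat([.974798701,-.223083679,-.00019485,.0010613]).as_matrix();T0[:3,3]=[.27159946,.56265203,.40363467]
q1=np.array(s["joint_positions"]);T1=pose()
p0=[.2,.45,.45,-.15,.15,0]
for s4 in(1,-1):
  for s6 in(1,-1):
    K=[fk(q,p0,s4,s6)[:3,:3].T@T[:3,:3] for q,T in((q0,T0),(q1,T1))]
    r=least_squares(lambda p:np.r_[fk(q0,p,s4,s6)[:3,3]-T0[:3,3],fk(q1,p,s4,s6)[:3,3]-T1[:3,3],.01*p[5]],p0)
    print(s4,s6,np.round(K[0],3).tolist(),"drot",Ro.from_matrix(K[0].T@K[1]).magnitude(),r.x,np.abs(r.fun).max())
E
```

```text
1 1 [[0.495, 0.869, -0.0], [-0.869, 0.495, 0.001], [0.001, -0.0, 1.0]] drot 0.19510794796166928 [-1.5788  1.4701 -0.139  -0.1601 -0.1165  0.4868] 0.004868341007896212
1 -1 [[0.0, 1.0, 0.0], [-1.0, 0.0, 0.001], [0.001, -0.0, 1.0]] drot 1.198582794993948 [-1.5788  1.4701 -0.139  -0.1601 -0.1165  0.4868] 0.004868341007896212
-1 1 [[0.494, 0.869, -0.0], [-0.869, 0.494, 0.0], [0.0, 0.0, 1.0]] drot 1.114367853013294 [ 0.1606  0.5649  0.4218 -0.1598  0.1243 -0.    ] 6.074523106747165e-10
-1 -1 [[0.0, 1.0, -0.0], [-1.0, 0.0, 0.0], [0.0, 0.0, 1.0]] drot 2.4045274982917625e-08 [ 0.1606  0.5649  0.4218 -0.1598  0.1243 -0.    ] 6.074523106747165e-10
```

```bash
cat >> fk.py <<'E'
TL=np.array([[0,1.,0],[-1,0,0],[0,0,1]]);PP=[.1606,.5649,.4218,-.1598,.1243,0]
LO=np.array([-3.14,-1.21,-1.07,-3.16,-2.99,-3.1]);HI=np.array([3.14,2.06,1.41,2.05,-.16,3.1])
def FK(q): return fk(q,PP,tool=TL)
def ik(T,n=40,seed=None):
    rg=np.random.default_rng(0);out=[]
    for k in range(n):
        q0=seed if (seed is not None and k==0) else rg.uniform(np.maximum(LO,[-1.5,-1.2,-1.07,-3.16,-2.9,-3.1]),np.minimum(HI,[1.5,2,1.4,2.05,-.16,3.1]))
        def e(q):
            F=FK(q);return np.r_[(F[:3,3]-T[:3,3])*5,Ro.from_matrix(F[:3,:3].T@T[:3,:3]).as_rotvec()]
        r=least_squares(e,np.clip(q0,LO+1e-3,HI-1e-3),bounds=(LO,HI))
        if np.abs(r.fun).max()<1e-4 and not any(np.abs(r.x-o).max()<.02 for o in out): out.append(r.x)
        if seed is not None and k==0 and out: return out
    return out
E
cat > t1.py <<'E'
from fk import *
np.set_printoptions(precision=2,suppress=True)
for nm,w,top in(("W",(.122,.9925),[.5818,-.081,.088]),("N",(.05,.998),[.5975,-.294,.088])):
  u,m=lean(w);top=np.array(top)
  for ph in(-40,-30,-20,0,20,30,40):
    z=Ro.from_rotvec(np.radians(ph)*m).apply(-u)
    for f in(1,-1):
      for d in(.06,-.012):
        print(nm,ph,f,d,[s for s in ik(G(top+d*u,z,f*m),14)])
E
python3 t1.py
```

```text
W -40 1 0.06 [array([-0.36,  0.4 , -0.22, -1.05, -0.97,  1.07])]
W -40 1 -0.012 [array([-0.36,  0.54, -0.17, -1.11, -0.92,  1.17])]
W -40 -1 0.06 [array([-0.36,  0.4 , -0.22, -1.05, -0.97, -2.08])]
W -40 -1 -0.012 [array([-0.36,  0.54, -0.17, -1.11, -0.92, -1.98])]
W -30 1 0.06 [array([-0.24,  0.32, -0.29, -0.94, -0.75,  0.91])]
W -30 1 -0.012 [array([-0.26,  0.47, -0.24, -1.02, -0.71,  1.04])]
W -30 -1 0.06 [array([-0.24,  0.32, -0.29, -0.94, -0.75, -2.23])]
W -30 -1 -0.012 [array([-0.26,  0.47, -0.24, -1.02, -0.71, -2.1 ])]
W -20 1 0.06 [array([-0.09,  0.27, -0.38, -0.73, -0.51,  0.63])]
W -20 1 -0.012 [array([-0.12,  0.42, -0.31, -0.86, -0.47,  0.81])]
W -20 -1 0.06 [array([-0.09,  0.27, -0.38, -0.73, -0.51, -2.51])]
W -20 -1 -0.012 [array([-0.12,  0.42, -0.31, -0.86, -0.47, -2.33])]
W 0 1 0.06 []
W 0 1 -0.012 []
W 0 -1 0.06 []
W 0 -1 -0.012 []
W 20 1 0.06 [array([-0.03,  0.25, -0.96,  1.88, -0.41, -1.99])]
W 20 1 -0.012 []
W 20 -1 0.06 [array([-0.03,  0.25, -0.96,  1.88, -0.41,  1.15])]
W 20 -1 -0.012 []
W 30 1 0.06 [array([ 0.15,  0.31, -0.94,  1.62, -0.64, -1.93])]
W 30 1 -0.01
[... 1001 characters left out ...]
-0.52,  0.46, -0.06, -0.73, -0.89,  0.99])]
N -20 1 -0.012 [array([-0.5 ,  0.58, -0.02, -0.78, -0.82,  1.04])]
N -20 -1 0.06 [array([-0.52,  0.46, -0.06, -0.73, -0.89, -2.16])]
N -20 -1 -0.012 [array([-0.5 ,  0.58, -0.02, -0.78, -0.82, -2.1 ])]
N 0 1 0.06 [array([-0.29,  0.36, -0.33, -0.32, -0.39,  0.51])]
N 0 1 -0.012 [array([-0.28,  0.49, -0.28, -0.39, -0.3 ,  0.57])]
N 0 -1 0.06 [array([-0.29,  0.36, -0.33, -0.32, -0.39, -2.64])]
N 0 -1 -0.012 [array([-0.28,  0.49, -0.28, -0.39, -0.3 , -2.57])]
N 20 1 0.06 []
N 20 1 -0.012 []
N 20 -1 0.06 []
N 20 -1 -0.012 []
N 30 1 0.06 []
N 30 1 -0.012 []
N 30 -1 0.06 []
N 30 -1 -0.012 []
N 40 1 0.06 []
N 40 1 -0.012 []
N 40 -1 0.06 []
N 40 -1 -0.012 []
```

```bash
cat >> fk.py <<'E'
def plan(q0,T0,T1,N):
    D=np.linalg.inv(T0)@T1;S=np.real(expm(logm(D)/N));v=np.r_[S[:3,3]/.03,Ro.from_matrix(S[:3,:3]).as_rotvec()/.1]
    q=np.array(q0);mx=np.zeros(6);T=T0.copy();j5=q[4];bad=0
    for k in range(N):
        T=T@S;s=ik(T,1,q)
        if not s: bad+=1;continue
        mx=np.maximum(mx,abs(s[0]-q));q=s[0];j5=max(j5,q[4])
    print("rows",N,np.round(v,3),"\n  over" if max(abs(v))>1 else "\n  ok","maxstep",np.round(mx,3),"maxj5",round(j5,2),"bad",bad,"qend",np.round(q,2),"end",T1[:3,3]);return q
E
cat > t2.py <<'E'
from fk import *
s=monitor.read_state();q=np.array(s["joint_positions"]);T=pose();print(np.abs(FK(q)-T).max())
u,m=lean((.122,.9925));top=np.array([.5818,-.081,.088])
z=Ro.from_rotvec(np.radians(-20)*m).apply(-u)
P=G(top+.06*u,z,m);Q=G(top-.012*u,z,m)
print("direct");plan(q,T,P,10)
h=np.array([-.9925,.122,0]);zz=np.array([.1,-.3,-1]) 
for a in(.5,.2):
  for zz in([.25,-.1,-1],[.25,-.3,-1],[.25,.3,-1],[.1,-.3,-1],[.1,.3,-1]):
    M=G(top+[-.04,0,.14],zz,h);print(zz)
    q1=plan(q,T,M,8);q2=plan(q1,M,P,8)
  break
E
python3 t2.py
```

```text
4.440892098500626e-16
direct
rows 10 [ 0.152  0.094  0.08   0.05  -0.326 -0.009] 
  ok maxstep [0.036 0.01  0.059 0.208 0.039 0.198] maxj5 -0.16 bad 0 qend [-0.09  0.27 -0.38 -0.73 -0.51  0.63] end [ 0.4733 -0.1211  0.2661]
[0.25, -0.1, -1]
rows 8 [-0.068 -0.166 -0.254 -0.273  0.109 -0.027] 
  ok maxstep [0.036 0.007 0.068 0.164 0.103 0.139] maxj5 -0.16 bad 0 qend [ 0.22  0.16 -0.47  0.22 -0.73 -0.48] end [ 0.5044 -0.066   0.3777]
rows 8 [ 0.285  0.271  0.37   0.34  -0.513 -0.027] 
  ok maxstep [0.063 0.027 0.034 0.166 0.075 0.197] maxj5 -0.46 bad 0 qend [-0.09  0.27 -0.38 -0.73 -0.51  0.63] end [ 0.4733 -0.1211  0.2661]
[0.25, -0.3, -1]
rows 8 [-0.163 -0.157 -0.252 -0.255  0.334 -0.115] 
  ok maxstep [0.027 0.009 0.031 0.04  0.083 0.031] maxj5 -0.16 bad 0 qend [ 0.29  0.17 -0.58  0.52 -0.74 -0.75] end [ 0.5057 -0.0377  0.3724]
rows 8 [ 0.358  0.274  0.379  0.338 -0.736  0.07 ] 
  ok maxstep [0.084 0.031 0.065 0.238 0.098 0.265] maxj5 -0.39 bad 0 qend [-0.09  0.27 -0.38 -0.73 -0.51  0.63] end [ 0.4733 -0.1211  0.2661]
[0.25, 0.3, -1]
rows 8 [ 0.126 -0.191 -0.246 -0.338 -0.347  0.135]
[... 444 characters left out ...]
0.124 0.091] maxj5 -0.16 bad 0 qend [ 0.29  0.23 -0.45  0.39 -0.92 -0.63] end [ 0.527  -0.0367  0.3758]
rows 8 [ 0.369  0.332  0.392  0.507 -0.762  0.026] 
  ok maxstep [0.089 0.029 0.054 0.237 0.109 0.272] maxj5 -0.44 bad 0 qend [-0.09  0.27 -0.38 -0.73 -0.51  0.63] end [ 0.4733 -0.1211  0.2661]
[0.1, 0.3, -1]
rows 8 [ 0.122 -0.265 -0.244 -0.511 -0.337  0.105] 
  ok maxstep [0.036 0.019 0.169 0.421 0.188 0.379] maxj5 -0.16 bad 0 qend [-0.02  0.27 -0.13 -0.33 -1.1   0.03] end [ 0.527  -0.1253  0.3758]
rows 8 [ 0.134  0.338  0.363  0.546 -0.065 -0.207] 
  ok maxstep [0.025 0.015 0.049 0.103 0.087 0.137] maxj5 -0.51 bad 0 qend [-0.09  0.27 -0.38 -0.73 -0.51  0.63] end [ 0.4733 -0.1211  0.2661]
```

The fitted kinematics reproduce the arm exactly. Joint 5's limit is what stopped me, so I'll grasp with a 20° in-plane tilt instead.

```bash
python3 -m inch '[{"dx":0.15,"dy":0.09,"dz":0.08,"wx":0.05,"wy":-0.33,"wz":-0.01,"claw":0.5},{"dx":0.15,"dy":0.09,"dz":0.08,"wx":0.05,"wy":-0.33,"wz":-0.01,"claw":0.5},{"dx":0.15,"dy":0.09,"dz":0.08,"wx":0.05,"wy":-0.33,"wz":-0.01,"claw":0.5},{"dx":0.15,"dy":0.09,"dz":0.08,"wx":0.05,"wy":-0.33,"wz":-0.01,"claw":0.5},{"dx":0.15,"dy":0.09,"dz":0.08,"wx":0.05,"wy":-0.33,"wz":-0.01,"claw":0.5},{"dx":0.15,"dy":0.09,"dz":0.08,"wx":0.05,"wy":-0.33,"wz":-0.01,"claw":0.5},{"dx":0.15,"dy":0.09,"dz":0.08,"wx":0.05,"wy":-0.33,"wz":-0.01,"claw":0.5},{"dx":0.15,"dy":0.09,"dz":0.08,"wx":0.05,"wy":-0.33,"wz":-0.01,"claw":0.5},{"dx":0.15,"dy":0.09,"dz":0.08,"wx":0.05,"wy":-0.33,"wz":-0.01,"claw":0.5},{"dx":0.15,"dy":0.09,"dz":0.08,"wx":0.05,"wy":-0.33,"wz":-0.01,"claw":0.5},{"dx":0,"dy":0,"dz":0,"wx":0,"wy":0,"wz":0,"claw":0.5}]'
cat > t3.py <<'E'
from fk import *
s=monitor.read_state();q=np.array(s["joint_positions"]);T=pose();print(np.abs(FK(q)-T).max())
u,m=lean((.122,.9925));top=np.array([.5818,-.081,.088])
z=Ro.from_rotvec(np.radians(-20)*m).apply(-u)
P=G(top+.06*u,z,m);Q=G(top-.012*u,z,m)
plan(q,T,P,1);plan(q,T,Q,4)
E
python3 t3.py
```

```text
t: 7.4
position: [0.474, -0.1214, 0.2665]
tcp_rot: [0.295, -0.664, 0.683, -0.078]
ft_force: [-0.1, 0.7, -0.3]
grip_width: 0.0429
grasp_force: 0.0
4.440892098500626e-16
rows 1 [-0.009  0.027  0.001  0.011  0.027 -0.01 ] 
  ok maxstep [0.002 0.001 0.003 0.001 0.005 0.001] maxj5 -0.51 bad 0 qend [-0.09  0.27 -0.38 -0.73 -0.51  0.63] end [ 0.4733 -0.1211  0.2661]
rows 4 [ 0.204  0.006  0.564  0.003  0.007 -0.002] 
  ok maxstep [0.009 0.038 0.017 0.033 0.014 0.044] maxj5 -0.47 bad 0 qend [-0.12  0.42 -0.31 -0.86 -0.47  0.81] end [ 0.509  -0.1255  0.2037]
```

```bash
python3 -m inch '[{"dx":0.2,"dy":0.01,"dz":0.56,"wx":0,"wy":0.01,"wz":0,"claw":0.5},{"dx":0.2,"dy":0.01,"dz":0.56,"wx":0,"wy":0.01,"wz":0,"claw":0.5},{"dx":0.2,"dy":0,"dz":0.56,"wx":0,"wy":0.01,"wz":0,"claw":0.5},{"dx":0.2,"dy":0,"dz":0.56,"wx":0,"wy":0,"wz":0,"claw":0.5},{"dx":0,"dy":0,"dz":0,"wx":0,"wy":0,"wz":0,"claw":0.5},{"dx":0,"dy":0,"dz":0,"wx":0,"wy":0,"wz":0,"claw":0.05},{"dx":0,"dy":0,"dz":0,"wx":0,"wy":0,"wz":0,"claw":0},{"dx":0,"dy":0,"dz":0,"wx":0,"wy":0,"wz":0,"claw":0},{"dx":0,"dy":0,"dz":0,"wx":0,"wy":0,"wz":0,"claw":0},{"dx":0,"dy":0,"dz":0,"wx":0,"wy":0,"wz":0,"claw":0}]' 40
python3 t3.py
```

```text
t: 8.65
position: [0.5092, -0.1243, 0.2055]
tcp_rot: [0.295, -0.664, 0.682, -0.08]
ft_force: [-2.6, -0.8, 6.4]
grip_width: 0.0074
grasp_force: 41.8
1.1102230246251565e-16
rows 1 [-0.768  0.027 -2.22  -0.01   0.013  0.017] 
  over maxstep [0.032 0.148 0.063 0.13  0.041 0.171] maxj5 -0.47 bad 0 qend [-0.09  0.27 -0.38 -0.73 -0.51  0.63] end [ 0.4733 -0.1211  0.2661]
rows 4 [ 0.014  0.008  0.009 -0.003  0.003  0.004] 
  ok maxstep [0.001 0.001 0.    0.001 0.    0.001] maxj5 -0.47 bad 0 qend [-0.12  0.42 -0.31 -0.86 -0.47  0.81] end [ 0.509  -0.1255  0.2037]
```

```bash
python3 -m inch '[{"dx":-0.2,"dy":0,"dz":-0.56,"wx":0,"wy":0,"wz":0,"claw":0},{"dx":-0.2,"dy":0,"dz":-0.56,"wx":0,"wy":0,"wz":0,"claw":0},{"dx":-0.2,"dy":0,"dz":-0.56,"wx":0,"wy":0,"wz":0,"claw":0},{"dx":-0.2,"dy":0,"dz":-0.56,"wx":0,"wy":0,"wz":0,"claw":0},{"dx":-0.2,"dy":0,"dz":-0.56,"wx":0,"wy":0,"wz":0,"claw":0},{"dx":0,"dy":0,"dz":0,"wx":0,"wy":0,"wz":0,"claw":0}]' 60
cat > t4.py <<'E'
from fk import *
s=monitor.read_state();q=np.array(s["joint_positions"]);T=pose()
C=CC-.0008*EY
t=np.radians(20)
# in the hand: plate up-dir u and width dir w in tool frame: u=-z rotated +20 about tool y(m)
ut=Ro.from_rotvec([0,t,0]).apply([0,0,-1]);print("u in tool",ut)
def place(slot,h):  # pose with plate upright, foot h above floor, top-centre grasp offset 12mm, tilt angle t kept
    zt=Ro.from_rotvec(-t*EY).apply([0,0,-1]) ; top=C+slot*EY+np.array([0,0,.006+h+.080])
    return G(top-[0,0,.0125],zt,EY)
A=place(.04,.13);print(A[:3,:3]@ut)
for N in(14,18):plan(q,T,A,N)
B=place(.04,.0)
q1=ik(A,1,q);print(ik(A,30));print(ik(B,30))
E
python3 t4.py
```

```text
t: 9.4
position: [0.4639, -0.1192, 0.2822]
tcp_rot: [0.295, -0.665, 0.682, -0.079]
ft_force: [-0.3, 0.5, -1.8]
grip_width: 0.0072
grasp_force: 59.6
u in tool [-0.342   0.     -0.9397]
[0. 0. 1.]
rows 14 [-0.664  0.018  0.057 -0.354 -0.002  0.12 ] 
  ok maxstep [0.062 0.015 0.031 0.062 0.043 0.115] maxj5 -0.52 bad 0 qend [ 0.55  0.19 -0.3  -0.36 -0.89 -0.46] end [0.4679 0.1525 0.3492]
rows 18 [-0.516  0.014  0.045 -0.276 -0.001  0.093] 
  ok maxstep [0.048 0.012 0.024 0.048 0.034 0.089] maxj5 -0.52 bad 0 qend [ 0.55  0.19 -0.3  -0.36 -0.89 -0.46] end [0.4679 0.1525 0.3492]
[array([ 0.5535,  0.1912, -0.3037, -0.3554, -0.8878, -0.4615])]
[array([ 0.5353,  0.3768, -0.4053, -0.4829, -0.6304, -0.2725])]
```

```bash
cat >> t4.py <<'E'
print("----")
U=T.copy();U[2,3]+=.085;q1=plan(q,T,U,3)
A=place(.04,.165);q2=plan(q1,U,A,14);q3=plan(q2,A,place(.04,.10),3)
E
python3 t4.py | sed -n '/----/,$p'
```

```text
----
rows 3 [-0.28  -0.472 -0.768  0.     0.    -0.   ] 
  ok maxstep [0.016 0.044 0.023 0.065 0.046 0.086] maxj5 -0.53 bad 0 qend [-0.04  0.11 -0.34 -0.53 -0.65  0.36] end [ 0.4639 -0.1192  0.3672]
rows 14 [-0.625  0.051  0.166 -0.354 -0.002  0.12 ] 
  ok maxstep [0.056 0.013 0.026 0.046 0.034 0.091] maxj5 -0.65 bad 0 qend [ 0.56  0.15 -0.26 -0.33 -0.96 -0.5 ] end [0.4679 0.1525 0.3842]
rows 3 [ 0.247  0.     0.679  0.     0.    -0.   ] 
  ok maxstep [0.002 0.027 0.028 0.016 0.047 0.026] maxj5 -0.82 bad 0 qend [ 0.55  0.23 -0.34 -0.38 -0.82 -0.43] end [0.4679 0.1525 0.3192]
```

```bash
python3 -m inch '[{"dx":-0.28,"dy":-0.47,"dz":-0.77,"wx":0,"wy":0,"wz":0,"claw":0},{"dx":-0.28,"dy":-0.47,"dz":-0.77,"wx":0,"wy":0,"wz":0,"claw":0},{"dx":-0.28,"dy":-0.47,"dz":-0.77,"wx":0,"wy":0,"wz":0,"claw":0},{"dx":-0.62,"dy":0.05,"dz":0.16,"wx":-0.35,"wy":0,"wz":0.12,"claw":0},{"dx":-0.62,"dy":0.05,"dz":0.16,"wx":-0.35,"wy":0,"wz":0.12,"claw":0},{"dx":-0.62,"dy":0.05,"dz":0.16,"wx":-0.35,"wy":0,"wz":0.12,"claw":0},{"dx":-0.62,"dy":0.05,"dz":0.16,"wx":-0.35,"wy":0,"wz":0.12,"claw":0},{"dx":-0.62,"dy":0.05,"dz":0.16,"wx":-0.35,"wy":0,"wz":0.12,"claw":0},{"dx":-0.62,"dy":0.05,"dz":0.16,"wx":-0.35,"wy":0,"wz":0.12,"claw":0}]'
python3 -m inch '[{"dx":-0.62,"dy":0.05,"dz":0.16,"wx":-0.35,"wy":0,"wz":0.12,"claw":0},{"dx":-0.62,"dy":0.05,"dz":0.16,"wx":-0.35,"wy":0,"wz":0.12,"claw":0},{"dx":-0.62,"dy":0.05,"dz":0.16,"wx":-0.35,"wy":0,"wz":0.12,"claw":0},{"dx":-0.62,"dy":0.05,"dz":0.16,"wx":-0.35,"wy":0,"wz":0.12,"claw":0},{"dx":-0.62,"dy":0.05,"dz":0.16,"wx":-0.35,"wy":0,"wz":0.12,"claw":0},{"dx":-0.62,"dy":0.05,"dz":0.16,"wx":-0.35,"wy":0,"wz":0.12,"claw":0},{"dx":-0.62,"dy":0.05,"dz":0.16,"wx":-0.35,"wy":0,"wz":0.12,"claw":0},{"dx":-0.62,"dy":0.05,"dz":0.16,"wx":-0.35,"wy":0,"wz":0.12,"claw":0},{"dx":0,"dy":0,"dz":0,"wx":0,"wy":0,"wz":0,"claw":0}]'
cat > t5.py <<'E'
from fk import *
import sys
exec(open("t4.py").read().split("A=place")[0])
print("plate up now",T[:3,:3]@ut,"width",T[:3,:3]@np.cross(ut,[0,1,0]))
for h in map(float,sys.argv[2:]):plan(q,T,place(float(sys.argv[1]),h),max(1,int(np.ceil(np.linalg.norm(T[:3,3]-place(float(sys.argv[1]),h)[:3,3])/.025))))
E
python3 t5.py .04 .165 .1
```

```text
t: 10.52
position: [0.4653, -0.0033, 0.3716]
tcp_rot: [0.224, -0.667, 0.711, 0.005]
ft_force: [0.5, 0.9, -1.2]
grip_width: 0.0073
grasp_force: 59.5
t: 11.65
position: [0.469, 0.1508, 0.3846]
tcp_rot: [0.13, -0.657, 0.734, 0.114]
ft_force: [1.0, -0.5, -1.6]
grip_width: 0.0071
grasp_force: 59.5
u in tool [-0.342   0.     -0.9397]
plate up now [-0.0035  0.0027  1.    ] width [-0.1098 -0.994   0.0023]
rows 1 [-0.046  0.042  0.032 -0.043 -0.023 -0.009] 
  ok maxstep [0.003 0.    0.    0.004 0.002 0.001] maxj5 -0.96 bad 0 qend [ 0.56  0.15 -0.26 -0.33 -0.96 -0.5 ] end [0.4679 0.1525 0.3842]
rows 3 [ 0.231  0.016  0.69  -0.014 -0.008 -0.003] 
  ok maxstep [0.001 0.027 0.028 0.018 0.046 0.026] maxj5 -0.82 bad 0 qend [ 0.55  0.23 -0.34 -0.38 -0.82 -0.43] end [0.4679 0.1525 0.3192]
```

```bash
python3 -m inch '[{"dx":0.23,"dy":0.02,"dz":0.69,"wx":-0.01,"wy":-0.01,"wz":0,"claw":0},{"dx":0.23,"dy":0.02,"dz":0.69,"wx":-0.01,"wy":-0.01,"wz":0,"claw":0},{"dx":0.23,"dy":0.02,"dz":0.69,"wx":-0.01,"wy":-0.01,"wz":0,"claw":0},{"dx":0,"dy":0,"dz":0,"wx":0,"wy":0,"wz":0,"claw":0},{"dx":0,"dy":0,"dz":0,"wx":0,"wy":0,"wz":0,"claw":0}]'
python3 t5.py .04 .1
cat > look.py <<'E'
import sys,pickle,cv2
from fk import *
slot=float(sys.argv[1]);half=float(sys.argv[2]);tilt=np.radians(float(sys.argv[3]));tag=sys.argv[4];din=float(sys.argv[5])
T=pose();C=CC-.0008*EY;ut=Ro.from_rotvec([0,tilt,0]).apply([0,0,-1]);u=T[:3,:3]@ut;w=T[:3,:3]@np.cross([0,1,0],ut)
g=T[:3,3]+.155*T[:3,2];top=g+din*u;foot=top-.08*u
cs={n:viewer.read_camera(n) for n in("wrist","scene","side")};pickle.dump((cs,T),open(f"c_{tag}.pkl","wb"))
outs=[]
for n,c in cs.items():
    fi=n=="wrist";S=3 if fi else 4;im=cv2.resize(c["img"],None,fx=S,fy=S,interpolation=cv2.INTER_CUBIC)
    def dot(X,col,r=3):
        a=proj(c,X,fi)*S;cv2.circle(im,(int(a[0]+S/2),int(a[1]+S/2)),r,col,1);return a
    for s in(-1,1):
        for e in(foot,top): dot(e+s*half*w,(0,0,255),4)
    for sx in(-1,1):
        for sy in(-.0065,.0065): dot(C+sx*(half+.004-.012)*EX+(slot+sy)*EY+[0,0,.068],(255,0,255))
    for sx in(-1,1):
        for sy in(-1,1): dot(C+sx*.06*EX+sy*.09*EY+[0,0,.092],(255,255,0))
    ct=proj(c,C+[0,0,.09],fi)*S
    W,H=(800,600) if fi else (400,300)
    x,y=int(np.clip(ct[0]-W/2,0,640*S-W)),int(np.clip(ct[1]-H*.5,0,480*S-H));outs.append(im[y:y+H,x:x+W]);print(n,"crop",x,y,"scale",S)
cv2.imwrite(f"pics/{tag}.png",np.vstack([cv2.resize(outs[0],(800,600))[:600]])[:600])
a=cv2.resize(outs[0],(400,300),interpolation=cv2.INTER_AREA)
cv2.imwrite(f"pics/{tag}m.png",np.vstack([outs[0][150:450],np.hstack([outs[1],outs[2]])]))
E
python3 look.py .04 .05 20 LW .0125
```

```text
t: 12.28
position: [0.4677, 0.1514, 0.3205]
tcp_rot: [0.131, -0.657, 0.733, 0.115]
ft_force: [0.5, 1.0, -1.4]
grip_width: 0.0072
grasp_force: 59.3
u in tool [-0.342   0.     -0.9397]
plate up now [-0.0036 -0.0009  1.    ] width [-0.1102 -0.9939 -0.0013]
rows 1 [-0.019 -0.003  0.056 -0.042  0.013 -0.014] 
  ok maxstep [0.001 0.003 0.001 0.001 0.002 0.002] maxj5 -0.82 bad 0 qend [ 0.55  0.23 -0.34 -0.38 -0.82 -0.43] end [0.4679 0.1525 0.3192]
wrist crop 352 335 scale 3
scene crop 1466 908 scale 4
side crop 859 623 scale 4
```

View pics/LWm.png

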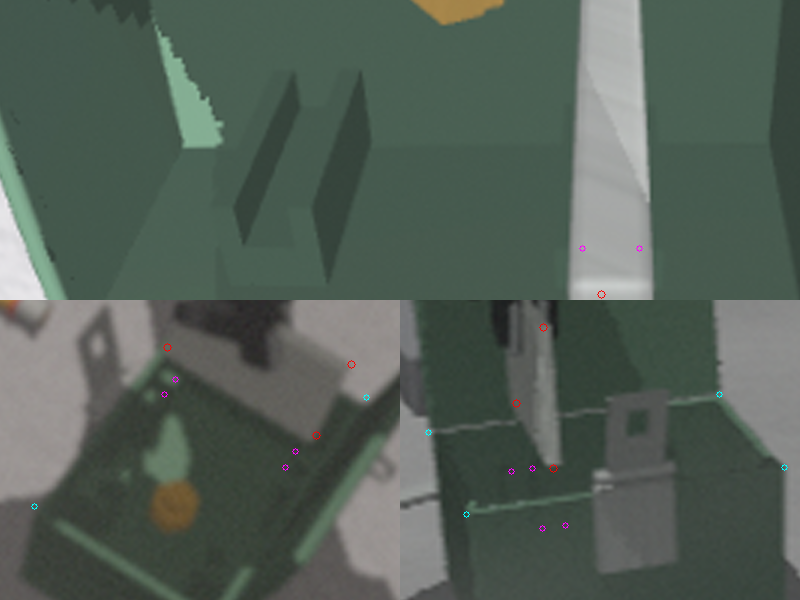

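The plate hangs upright over the wide groove. The predicted corners agree with the scene view at (316,436) and the side view at (553,468). I'll check the thickness direction numerically in the wrist image.

```bash
cat > edge.py <<'E'
import sys,pickle
from fk import *
tag=sys.argv[1];half=float(sys.argv[2]);tilt=np.radians(float(sys.argv[3]));din=float(sys.argv[4])
cs,T=pickle.load(open(f"c_{tag}.pkl","rb"));c=cs["wrist"];im=c["img"].astype(int)
ut=Ro.from_rotvec([0,tilt,0]).apply([0,0,-1]);u=T[:3,:3]@ut;w=T[:3,:3]@np.cross([0,1,0],ut);n=T[:3,1]
g=T[:3,3]+.155*T[:3,2];top=g+din*u
e=-1 if w@EX>0 else 1  # end nearest the camera (-x side)
for k in(0,.02,.04,.06,.08):
    X=top-k*u+e*half*w;a,b=proj(c,X-.004*n,True),proj(c,X+.004*n,True);r=int(round((a[1]+b[1])/2))
    if not 0<=r<480: print(k,a,b);continue
    row=im[r];gm=(row.min(1)>105);x=int((a[0]+b[0])/2);lo=x
    while lo>0 and gm[lo-1]:lo-=1
    hi=x
    while hi<639 and gm[hi+1]:hi+=1
    px=(b[0]-a[0])/8
    print(k,"row",r,"pred",np.round([a[0],b[0]],1),"seen",lo,hi+1,"shift mm",round(((lo+hi+1)/2-(a[0]+b[0])/2)/px,2))
E
python3 edge.py LW .05 20 .0125
```

```text
0 row 259 pred [302.9 331.8] seen 307 335 shift mm 1.02
0.02 row 217 pred [305.2 330.2] seen 308 334 shift mm 1.05
0.04 row 186 pred [307. 329.] seen 310 332 shift mm 1.09
0.06 row 161 pred [308.4 328. ] seen 311 331 shift mm 1.13
0.08 row 142 pred [309.6 327.2] seen 312 330 shift mm 1.17
```

```bash
python3 -m inch '[{"dx":0.22,"dy":-0.03,"dz":0.63,"wx":-0.04,"wy":0.01,"wz":-0.01,"claw":0},{"dx":0.22,"dy":0,"dz":0.63,"wx":0,"wy":0,"wz":0,"claw":0},{"dx":0.11,"dy":0,"dz":0.31,"wx":0,"wy":0,"wz":0,"claw":0},{"dx":0,"dy":0,"dz":0,"wx":0,"wy":0,"wz":0,"claw":0}]'
python3 -m inch '[{"dx":0.11,"dy":0,"dz":0.31,"wx":0,"wy":0,"wz":0,"claw":0},{"dx":0.11,"dy":0,"dz":0.31,"wx":0,"wy":0,"wz":0,"claw":0},{"dx":0,"dy":0,"dz":0,"wx":0,"wy":0,"wz":0,"claw":0}]'
python3 t5.py .04 .0
```

```text
t: 12.92
position: [0.4682, 0.1519, 0.2688]
tcp_rot: [0.128, -0.658, 0.733, 0.117]
ft_force: [0.3, -0.2, -1.8]
grip_width: 0.0072
grasp_force: 59.5
t: 13.3
position: [0.468, 0.152, 0.2493]
tcp_rot: [0.128, -0.658, 0.733, 0.117]
ft_force: [0.1, -0.7, -1.1]
grip_width: 0.0073
grasp_force: 59.5
u in tool [-0.342   0.     -0.9397]
plate up now [0.003  0.0007 1.    ] width [-0.1081 -0.9941  0.0011]
rows 2 [ 0.164  0.001  0.475  0.012 -0.005 -0.008] 
  ok maxstep [0.003 0.025 0.008 0.02  0.03  0.028] maxj5 -0.63 bad 0 qend [ 0.54  0.38 -0.41 -0.48 -0.63 -0.27] end [0.4679 0.1525 0.2192]
```

```bash
python3 -m inch '[{"dx":0.11,"dy":0,"dz":0.31,"wx":0,"wy":0,"wz":0,"claw":0},{"dx":0.11,"dy":0,"dz":0.31,"wx":0,"wy":0,"wz":0,"claw":0},{"dx":0.06,"dy":0,"dz":0.2,"wx":0,"wy":0,"wz":0,"claw":0},{"dx":0,"dy":0,"dz":0,"wx":0,"wy":0,"wz":0,"claw":0}]'
python3 t5.py .04 .0
```

```text
t: 13.8
position: [0.4682, 0.1526, 0.2235]
tcp_rot: [0.128, -0.658, 0.733, 0.117]
ft_force: [0.3, 0.4, -1.6]
grip_width: 0.0071
grasp_force: 59.5
u in tool [-0.342   0.     -0.9397]
plate up now [0.0025 0.0006 1.    ] width [-0.108  -0.9942  0.0009]
rows 1 [ 0.054  0.009  0.134  0.021 -0.009 -0.013] 
  ok maxstep [0.001 0.007 0.003 0.006 0.01  0.01 ] maxj5 -0.63 bad 0 qend [ 0.54  0.38 -0.41 -0.48 -0.63 -0.27] end [0.4679 0.1525 0.2192]
```

```bash
python3 -m inch '[{"dx":0.02,"dy":0,"dz":0.06,"wx":0,"wy":0,"wz":0,"claw":0},{"dx":0.01,"dy":0,"dz":0.04,"wx":0,"wy":0,"wz":0,"claw":0},{"dx":0,"dy":0,"dz":0,"wx":0,"wy":0,"wz":0,"claw":0}]'
python3 -m inch '[{"dx":0,"dy":0,"dz":0,"wx":0,"wy":0,"wz":0,"claw":0.15},{"dx":0,"dy":0,"dz":0,"wx":0,"wy":0,"wz":0,"claw":0.25},{"dx":0,"dy":0,"dz":0,"wx":0,"wy":0,"wz":0,"claw":0.25},{"dx":0,"dy":0,"dz":0,"wx":0,"wy":0,"wz":0,"claw":0.25}]'
```

```text
t: 14.18
position: [0.4683, 0.1529, 0.2212]
tcp_rot: [0.129, -0.658, 0.733, 0.116]
ft_force: [-0.7, 0.2, -1.5]
grip_width: 0.0071
grasp_force: 59.5
t: 14.68
position: [0.4683, 0.1529, 0.2212]
tcp_rot: [0.129, -0.658, 0.733, 0.116]
ft_force: [0.4, 0.1, 0.2]
grip_width: 0.0214
grasp_force: 0.0
```

```bash
python3 -m inch '[{"dx":-0.28,"dy":0,"dz":-0.8,"wx":0,"wy":0,"wz":0,"claw":0.25},{"dx":-0.28,"dy":0,"dz":-0.8,"wx":0,"wy":0,"wz":0,"claw":0.25},{"dx":-0.28,"dy":0,"dz":-0.8,"wx":0,"wy":0,"wz":0,"claw":0.5},{"dx":-0.28,"dy":0,"dz":-0.8,"wx":0,"wy":0,"wz":0,"claw":0.5},{"dx":-0.28,"dy":0,"dz":-0.8,"wx":0,"wy":0,"wz":0,"claw":0.5},{"dx":-0.28,"dy":0,"dz":-0.8,"wx":0,"wy":0,"wz":0,"claw":0.5},{"dx":0,"dy":0,"dz":0,"wx":0,"wy":0,"wz":0,"claw":0.5}]'
cat > t6.py <<'E'
from fk import *
s=monitor.read_state();q=np.array(s["joint_positions"]);T=pose()
u,m=lean((-.065,.998));top=np.array([.596,-.296,.088])
P=G(top+.10*u,-u,m)
for N in(18,20,22):plan(q,T,P,N)
E
python3 t6.py
```

```text
t: 15.55
position: [0.4685, 0.1511, 0.3757]
tcp_rot: [0.131, -0.658, 0.733, 0.116]
ft_force: [-0.4, 0.2, 0.1]
grip_width: 0.0428
grasp_force: 0.0
rows 18 [ 0.857 -0.018 -0.038  0.269  0.165 -0.143] 
  ok maxstep [0.057 0.02  0.04  0.033 0.034 0.085] maxj5 -0.54 bad 0 qend [-0.36  0.31 -0.27 -0.41 -0.55  0.72] end [ 0.4688 -0.3043  0.3088]
rows 20 [ 0.771 -0.015 -0.033  0.242  0.149 -0.129] 
  ok maxstep [0.051 0.018 0.036 0.029 0.031 0.077] maxj5 -0.54 bad 0 qend [-0.36  0.31 -0.27 -0.41 -0.55  0.72] end [ 0.4688 -0.3043  0.3088]
rows 22 [ 0.701 -0.014 -0.03   0.22   0.135 -0.117] 
  ok maxstep [0.047 0.016 0.033 0.027 0.028 0.07 ] maxj5 -0.54 bad 0 qend [-0.36  0.31 -0.27 -0.41 -0.55  0.72] end [ 0.4688 -0.3043  0.3088]
```

Run:
```python
# seated check: wide plate top edge heights from wrist/scene/side bright blobs near predicted corners
from fk import *
import cv2,pickle
cs={n:viewer.read_camera(n) for n in("scene","side","wrist")};pickle.dump((cs,pose()),open("c_R.pkl","wb"))
C=CC-.0008*EY
for n,c in cs.items():
    fi=n=="wrist";g=c["img"].min(2)
    print(n,[np.round(proj(c,C+sx*.05*EX+.04*EY+[0,0,z],fi),1).tolist() for z in(.086,.006) for sx in(-1,1)])
    m=((g>95)&(c["img"].max(2).astype(int)-g<25)).astype(np.uint8)
    p=proj(c,C+.04*EY+[0,0,.086],fi);
    k,l,st,ce=cv2.connectedComponentsWithStats(m)
    ids=set(l[max(0,int(p[1])-6):int(p[1])+14,int(p[0])-6:int(p[0])+7].ravel())-{0};print([st[i].tolist() for i in ids if st[i][4]<4000])
    cv2.imwrite(f"pics/R_{n}.png",c["img"])
```

```text
scene [[406.9, 242.9], [443.4, 264.6], [401.7, 258.6], [435.9, 279.5]]
[[406, 243, 37, 24, 163]]
side [[253.0, 206.1], [243.5, 189.5], [255.4, 237.9], [246.0, 219.5]]
[[243, 191, 11, 15, 41], [244, 206, 2, 1, 2]]
wrist [[318.2, 98.0], [318.7, 224.4], [318.5, 70.8], [318.8, 174.4]]
[[313, 94, 13, 129, 1468]]
```

The wide divider is seated: its top edge matches the predicted 86 mm line in all three views. On to the narrow one.

```bash
python3 -m inch '[{"dx":0.86,"dy":-0.02,"dz":-0.04,"wx":0.27,"wy":0.16,"wz":-0.14,"claw":0.5},{"dx":0.86,"dy":-0.02,"dz":-0.04,"wx":0.27,"wy":0.16,"wz":-0.14,"claw":0.5},{"dx":0.86,"dy":-0.02,"dz":-0.04,"wx":0.27,"wy":0.16,"wz":-0.14,"claw":0.5},{"dx":0.86,"dy":-0.02,"dz":-0.04,"wx":0.27,"wy":0.16,"wz":-0.14,"claw":0.5},{"dx":0.86,"dy":-0.02,"dz":-0.04,"wx":0.27,"wy":0.16,"wz":-0.14,"claw":0.5},{"dx":0.86,"dy":-0.02,"dz":-0.04,"wx":0.27,"wy":0.16,"wz":-0.14,"claw":0.5},{"dx":0.86,"dy":-0.02,"dz":-0.04,"wx":0.27,"wy":0.16,"wz":-0.14,"claw":0.5},{"dx":0.86,"dy":-0.02,"dz":-0.04,"wx":0.27,"wy":0.16,"wz":-0.14,"claw":0.5},{"dx":0.86,"dy":-0.02,"dz":-0.04,"wx":0.27,"wy":0.16,"wz":-0.14,"claw":0.5}]'
python3 -m inch '[{"dx":0.86,"dy":-0.02,"dz":-0.04,"wx":0.27,"wy":0.16,"wz":-0.14,"claw":0.5},{"dx":0.86,"dy":-0.02,"dz":-0.04,"wx":0.27,"wy":0.16,"wz":-0.14,"claw":0.5},{"dx":0.86,"dy":-0.02,"dz":-0.04,"wx":0.27,"wy":0.16,"wz":-0.14,"claw":0.5},{"dx":0.86,"dy":-0.02,"dz":-0.04,"wx":0.27,"wy":0.16,"wz":-0.14,"claw":0.5},{"dx":0.86,"dy":-0.02,"dz":-0.04,"wx":0.27,"wy":0.16,"wz":-0.14,"claw":0.5},{"dx":0.86,"dy":-0.02,"dz":-0.04,"wx":0.27,"wy":0.16,"wz":-0.14,"claw":0.5},{"dx":0.86,"dy":-0.02,"dz":-0.04,"wx":0.27,"wy":0.16,"wz":-0.14,"claw":0.5},{"dx":0.86,"dy":-0.02,"dz":-0.04,"wx":0.27,"wy":0.16,"wz":-0.14,"claw":0.5},{"dx":0.86,"dy":-0.02,"dz":-0.04,"wx":0.27,"wy":0.16,"wz":-0.14,"claw":0.5},{"dx":0,"dy":0,"dz":0,"wx":0,"wy":0,"wz":0,"claw":0.5},{"dx":0,"dy":0,"dz":0,"wx":0,"wy":0,"wz":0,"claw":0.5}]'
python3 - <<'E'
from fk import *
import cv2,pickle
c=viewer.read_camera("wrist");T=pose();pickle.dump((c,T),open("c_N.pkl","wb"));cv2.imwrite("pics/N.png",c["img"])
w=np.array([-.065,.998,0]);u,m=lean((-.065,.998));top=np.array([.596,-.296,.088]);print(T[:3,3])
print("pred ends -y,+y",proj(c,top-.038*w,True),proj(c,top+.038*w,True))
g=c["img"].min(2)
for th in(150,165,180,195):
    k,l,st,ce=cv2.connectedComponentsWithStats((g>th).astype(np.uint8))
    print(th,[(st[i].tolist(),np.round(ce[i],1).tolist(),[np.round(x,1) for x in cv2.minAreaRect(np.argwhere(l==i)[:,::-1].astype(np.float32))[:2]]) for i in range(1,k) if 60<st[i][4]<8000 and abs(ce[i][0]-330)<90 and ce[i][1]<400][:5])
E
```

```text
t: 16.82
position: [0.4593, -0.0756, 0.3189]
tcp_rot: [0.161, -0.689, 0.706, -0.029]
ft_force: [-0.2, 0.4, -0.7]
grip_width: 0.043
grasp_force: 0.0
t: 18.2
position: [0.4676, -0.3061, 0.3055]
tcp_rot: [-0.19, 0.703, -0.663, 0.172]
ft_force: [-0.0, -0.2, -0.5]
grip_width: 0.0427
grasp_force: 0.0
[ 0.4677 -0.3058  0.3059]
pred ends -y,+y [312.2596 188.8049] [314.0893 300.1321]
150 [([362, 168, 38, 43, 1217], [378.2, 186.5], [array([380.5, 189.4]), array([36.3, 42. ])]), ([317, 175, 8, 8, 64], [320.5, 178.5], [array([320.5, 178.5]), array([7., 7.])]), ([333, 174, 7, 49, 280], [335.6, 197.6], [array([335.5, 198. ]), array([48.1,  6. ])]), ([361, 249, 16, 29, 249], [366.0, 261.7], [array([368.5, 263. ]), array([28., 15.])])]
165 [([317, 175, 8, 8, 63], [320.6, 178.4], [array([320.5, 178.5]), array([7., 7.])]), ([303, 190, 14, 51, 602], [309.5, 214.3], [array([309.5, 214.9]), array([50.1, 12.2])])]
180 [([303, 191, 13, 49, 577], [309.4, 214.2], [array([309., 215.]), array([48., 12.])]), ([326, 286, 7, 17, 86], [329.2, 293.0], [array([329.3, 294. ]), array([ 5.9, 16.3])])]
195 [([400, 125, 12, 10, 76], [405.6, 129.8], [array([405.3, 130.1]), array([11.9,  7.8])]), ([259, 144, 16, 12, 99], [266.1, 150.1], [array([266.5, 149.1]), array([11.1, 14.2])]), ([396, 155, 30, 22, 257], [412.1, 164.6], [array([410.9, 166.2]), array([20.9, 28.3])]), ([271, 159, 9, 19, 75], [274.8, 167.5], [array([274.6, 167.8]), array([ 5.8, 18.2])]), ([245, 165, 23, 25, 251], [256.8, 177.7], [array([256., 177.]), array([24., 22.])])]
```

View pics/N.png

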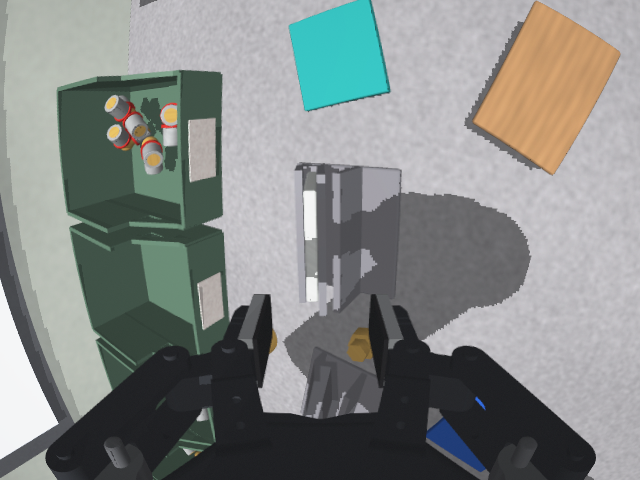

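The last view shows the narrow divider's top strip at columns 303-317, rows 190-302. That's about 2.5 px left of the prediction, so I'll correct for it and grasp.

```bash
cat > t7.py <<'E'
from fk import *
s=monitor.read_state();q=np.array(s["joint_positions"]);T=pose()
w=np.array([-.065,.998,0]);u,m=lean((-.065,.998));top=np.array([.596,-.296,.088])-.0023*m+.0008*w
P=G(top+.05*u,-u,m);Q=G(top-.0125*u,-u,m)
q1=plan(q,T,P,3);plan(q1,P,Q,4);plan(q,T,Q,6)
E
python3 t7.py
```

```text
rows 3 [-0.023 -0.054  0.533  0.013  0.022 -0.026] 
  ok maxstep [0.009 0.027 0.006 0.009 0.027 0.008] maxj5 -0.48 bad 0 qend [-0.34  0.39 -0.26 -0.44 -0.48  0.75] end [ 0.4957 -0.3017  0.2667]
rows 4 [-0.     0.     0.521  0.     0.     0.   ] 
  ok maxstep [0.004 0.028 0.011 0.015 0.02  0.014] maxj5 -0.41 bad 0 qend [-0.32  0.5  -0.22 -0.5  -0.41  0.81] end [ 0.5268 -0.2997  0.2126]
rows 6 [-0.01  -0.028  0.614  0.007  0.011 -0.013] 
  ok maxstep [0.008 0.032 0.013 0.016 0.029 0.015] maxj5 -0.41 bad 0 qend [-0.32  0.5  -0.22 -0.5  -0.41  0.81] end [ 0.5268 -0.2997  0.2126]
```

```bash
python3 -m inch '[{"dx":-0.02,"dy":-0.05,"dz":0.53,"wx":0.01,"wy":0.02,"wz":-0.03,"claw":0.5},{"dx":-0.02,"dy":-0.05,"dz":0.53,"wx":0.01,"wy":0.02,"wz":-0.03,"claw":0.5},{"dx":-0.02,"dy":-0.06,"dz":0.53,"wx":0.02,"wy":0.02,"wz":-0.02,"claw":0.5},{"dx":0,"dy":0,"dz":0,"wx":0,"wy":0,"wz":0,"claw":0.5}]'
python3 -m inch '[{"dx":0,"dy":0,"dz":0.52,"wx":0,"wy":0,"wz":0,"claw":0.5},{"dx":0,"dy":0,"dz":0.52,"wx":0,"wy":0,"wz":0,"claw":0.5},{"dx":0,"dy":0,"dz":0.52,"wx":0,"wy":0,"wz":0,"claw":0.5},{"dx":0,"dy":0,"dz":0.52,"wx":0,"wy":0,"wz":0,"claw":0.5},{"dx":0,"dy":0,"dz":0,"wx":0,"wy":0,"wz":0,"claw":0.5}]'
python3 t7.py | tail -2
```

```text
t: 18.75
position: [0.4963, -0.3022, 0.2657]
tcp_rot: [-0.189, 0.705, -0.66, 0.176]
ft_force: [0.5, -0.4, 0.6]
grip_width: 0.0427
grasp_force: 0.0
t: 19.38
position: [0.5272, -0.3005, 0.212]
tcp_rot: [-0.189, 0.705, -0.661, 0.176]
ft_force: [-0.8, -1.5, 0.7]
grip_width: 0.0429
grasp_force: 0.0
rows 6 [-0.005 -0.    -0.004  0.001  0.001 -0.   ] 
  ok maxstep [0. 0. 0. 0. 0. 0.] maxj5 -0.41 bad 0 qend [-0.32  0.5  -0.22 -0.5  -0.41  0.81] end [ 0.5268 -0.2997  0.2126]
```

```bash
python3 -m inch '[{"dx":0,"dy":0,"dz":0,"wx":0,"wy":0,"wz":0,"claw":0},{"dx":0,"dy":0,"dz":0,"wx":0,"wy":0,"wz":0,"claw":0},{"dx":0,"dy":0,"dz":0,"wx":0,"wy":0,"wz":0,"claw":0},{"dx":0,"dy":0,"dz":0,"wx":0,"wy":0,"wz":0,"claw":0},{"dx":0,"dy":0,"dz":0,"wx":0,"wy":0,"wz":0,"claw":0}]' 40
python3 -m inch '[{"dx":0,"dy":0,"dz":-0.6,"wx":0,"wy":0,"wz":0,"claw":0},{"dx":0,"dy":0,"dz":-0.6,"wx":0,"wy":0,"wz":0,"claw":0},{"dx":0,"dy":0,"dz":-0.6,"wx":0,"wy":0,"wz":0,"claw":0},{"dx":0,"dy":0,"dz":-0.6,"wx":0,"wy":0,"wz":0,"claw":0},{"dx":0,"dy":0,"dz":-0.6,"wx":0,"wy":0,"wz":0,"claw":0},{"dx":0,"dy":0,"dz":-0.6,"wx":0,"wy":0,"wz":0,"claw":0},{"dx":0,"dy":0,"dz":0,"wx":0,"wy":0,"wz":0,"claw":0}]' 60
cat > t8.py <<'E'
from fk import *
import sys
s=monitor.read_state();q=np.array(s["joint_positions"]);T=pose();C=CC-.0008*EY
def place(h,slot=-.04): return G(C+slot*EY+[0,0,.006+h+.08-.0125],[0,0,-1],EY)
print("plate up",-T[:3,2])
if len(sys.argv)==1:
    U=T.copy();U[2,3]+=.075;q1=plan(q,T,U,3);A=place(.175);plan(q1,U,A,18);plan(q1,U,A,20)
else:
    A=place(float(sys.argv[1]));plan(q,T,A,max(1,int(np.ceil(np.linalg.norm(T[:3,3]-A[:3,3])/.02))))
E
python3 t8.py
```

```text
t: 20.0
position: [0.5269, -0.3008, 0.2143]
tcp_rot: [-0.189, 0.705, -0.66, 0.178]
ft_force: [-2.5, 0.8, 3.8]
grip_width: 0.0075
grasp_force: 42.2
t: 20.88
position: [0.4726, -0.3044, 0.3091]
tcp_rot: [-0.19, 0.705, -0.66, 0.179]
ft_force: [-0.8, 0.1, -0.8]
grip_width: 0.0071
grasp_force: 59.6
plate up [-0.5032 -0.0307  0.8636]
rows 3 [ 0.002 -0.42  -0.72  -0.    -0.    -0.   ] 
  ok maxstep [0.004 0.03  0.026 0.032 0.048 0.041] maxj5 -0.54 bad 0 qend [-0.34  0.23 -0.2  -0.32 -0.68  0.61] end [ 0.4726 -0.3044  0.3841]
rows 18 [-0.932 -0.139  0.008 -0.293  0.024  0.094] 
  ok maxstep [0.067 0.032 0.053 0.064 0.045 0.116] maxj5 -0.65 bad 0 qend [ 0.62  0.32 -0.09  0.   -1.16 -0.72] end [0.5532 0.1966 0.4035]
rows 20 [-0.839 -0.124  0.007 -0.264  0.022  0.085] 
  ok maxstep [0.06  0.029 0.048 0.058 0.041 0.104] maxj5 -0.65 bad 0 qend [ 0.62  0.32 -0.09  0.   -1.16 -0.72] end [0.5532 0.1966 0.4035]
```

```bash
python3 -m inch '[{"dx":0,"dy":-0.42,"dz":-0.72,"wx":0,"wy":0,"wz":0,"claw":0},{"dx":0,"dy":-0.42,"dz":-0.72,"wx":0,"wy":0,"wz":0,"claw":0},{"dx":0,"dy":-0.42,"dz":-0.72,"wx":0,"wy":0,"wz":0,"claw":0},{"dx":-0.93,"dy":-0.14,"dz":0.01,"wx":-0.29,"wy":0.02,"wz":0.09,"claw":0},{"dx":-0.93,"dy":-0.14,"dz":0.01,"wx":-0.29,"wy":0.02,"wz":0.09,"claw":0},{"dx":-0.93,"dy":-0.14,"dz":0.01,"wx":-0.29,"wy":0.02,"wz":0.09,"claw":0},{"dx":-0.93,"dy":-0.14,"dz":0.01,"wx":-0.29,"wy":0.02,"wz":0.09,"claw":0},{"dx":-0.93,"dy":-0.14,"dz":0.01,"wx":-0.29,"wy":0.02,"wz":0.09,"claw":0},{"dx":-0.93,"dy":-0.14,"dz":0.01,"wx":-0.29,"wy":0.02,"wz":0.09,"claw":0},{"dx":-0.93,"dy":-0.14,"dz":0.01,"wx":-0.29,"wy":0.02,"wz":0.09,"claw":0},{"dx":-0.93,"dy":-0.14,"dz":0.01,"wx":-0.29,"wy":0.02,"wz":0.09,"claw":0},{"dx":-0.93,"dy":-0.14,"dz":0.01,"wx":-0.29,"wy":0.02,"wz":0.09,"claw":0}]'
python3 -m inch '[{"dx":-0.93,"dy":-0.14,"dz":0.01,"wx":-0.29,"wy":0.02,"wz":0.1,"claw":0},{"dx":-0.93,"dy":-0.14,"dz":0.01,"wx":-0.29,"wy":0.02,"wz":0.1,"claw":0},{"dx":-0.93,"dy":-0.14,"dz":0.01,"wx":-0.29,"wy":0.02,"wz":0.1,"claw":0},{"dx":-0.93,"dy":-0.14,"dz":0.01,"wx":-0.29,"wy":0.02,"wz":0.1,"claw":0},{"dx":-0.93,"dy":-0.14,"dz":0.01,"wx":-0.29,"wy":0.03,"wz":0.1,"claw":0},{"dx":-0.93,"dy":-0.14,"dz":0.01,"wx":-0.3,"wy":0.03,"wz":0.1,"claw":0},{"dx":-0.93,"dy":-0.14,"dz":0.01,"wx":-0.3,"wy":0.03,"wz":0.1,"claw":0},{"dx":-0.93,"dy":-0.14,"dz":0,"wx":-0.3,"wy":0.03,"wz":0.1,"claw":0},{"dx":-0.93,"dy":-0.14,"dz":0,"wx":-0.3,"wy":0.03,"wz":0.1,"claw":0},{"dx":0,"dy":0,"dz":0,"wx":0,"wy":0,"wz":0,"claw":0},{"dx":0,"dy":0,"dz":0,"wx":0,"wy":0,"wz":0,"claw":0}]'
python3 t8.py .105
```

```text
t: 22.38
position: [0.5015, -0.0512, 0.396]
tcp_rot: [0.096, -0.695, 0.708, -0.088]
ft_force: [-0.2, -0.3, -1.7]
grip_width: 0.0069
grasp_force: 59.5
t: 23.75
position: [0.5533, 0.1961, 0.4023]
tcp_rot: [-0.0, -0.668, 0.744, 0.002]
ft_force: [-0.0, -1.1, -1.4]
grip_width: 0.0071
grasp_force: 59.6
plate up [ 0.0032 -0.0024  1.    ]
rows 4 [-0.004  0.     0.573  0.009  0.005 -0.001] 
  ok maxstep [0.    0.016 0.026 0.001 0.04  0.001] maxj5 -1.0 bad 0 qend [ 0.62  0.38 -0.19 -0.   -1.   -0.72] end [0.5532 0.1966 0.3335]
```

```bash
python3 -m inch '[{"dx":0,"dy":-0.03,"dz":0.57,"wx":0.01,"wy":0.01,"wz":0,"claw":0},{"dx":0,"dy":0,"dz":0.57,"wx":0.01,"wy":0.01,"wz":0,"claw":0},{"dx":0,"dy":0,"dz":0.57,"wx":0.01,"wy":0,"wz":0,"claw":0},{"dx":0,"dy":0,"dz":0.57,"wx":0,"wy":0,"wz":0,"claw":0},{"dx":0,"dy":0,"dz":0,"wx":0,"wy":0,"wz":0,"claw":0},{"dx":0,"dy":0,"dz":0,"wx":0,"wy":0,"wz":0,"claw":0}]'
python3 t8.py 0; python3 look.py -.04 .038 0 LN .0125; python3 edge.py LN .038 0 .0125
python3 - <<'E'
from fk import *
import pickle
cs,T=pickle.load(open("c_LN.pkl","rb"));n,u,w=T[:3,1],-T[:3,2],np.array(EX)
foot=T[:3,3]+.155*T[:3,2]+(.0125-.08)*u
for k in("scene","side"):
    c=cs[k];im=c["img"].min(2)
    p=[proj(c,foot+s*.038*w,False) for s in(-1,1)];print(k,np.round(p,1))
    for a in p:
        x,y=np.round(a).astype(int);print(im[y-5:y+6,x-6:x+7].tolist())
E
```

```text
t: 24.5
position: [0.5544, 0.1958, 0.3355]
tcp_rot: [0.001, -0.668, 0.744, -0.0]
ft_force: [-0.9, 0.2, -1.2]
grip_width: 0.0073
grasp_force: 59.5
plate up [-0.002  -0.0011  1.    ]
rows 6 [-0.003  0.008  0.595 -0.003  0.002 -0.001] 
  ok maxstep [0.    0.023 0.022 0.    0.04  0.   ] maxj5 -0.77 bad 0 qend [ 0.62  0.5  -0.3  -0.   -0.77 -0.72] end [0.5532 0.1966 0.2285]
wrist crop 757 456 scale 3
scene crop 1466 908 scale 4
side crop 859 623 scale 4
0 row 254 pred [305.2 330. ] seen 310 333 shift mm 1.25
0.02 row 235 pred [307.3 328.7] seen 311 388 shift mm 11.78
0.04 row 220 pred [308.8 327.6] seen 295 357 shift mm 3.3
0.06 row 209 pred [310.  326.8] seen 293 353 shift mm 2.18
0.08 row 200 pred [311.  326.2] seen 295 357 shift mm 3.91
scene [[394.8 264. ]
 [423.7 281.9]]
[[83, 89, 96, 89, 77, 66, 58, 65, 77, 90, 89, 83, 74], [86, 90, 91, 82, 68, 59, 56, 67, 82, 91, 91, 80, 64], [91, 93, 86, 72, 59, 57, 60, 72, 83, 91, 91, 74, 59], [89, 89, 76, 64, 60, 54, 61, 77, 89, 94, 87, 77, 63], [89, 79, 70, 61, 55, 58, 66, 77, 89, 94, 89, 82, 72], [83, 68, 60, 55, 57, 58, 70, 82, 93, 95, 92, 95
[... 1518 characters left out ...]
 62, 58, 59, 61, 61, 57, 57, 59, 62, 61]]
[[60, 61, 60, 69, 97, 100, 87, 88, 89, 103, 113, 113, 122], [60, 61, 61, 66, 99, 100, 88, 88, 91, 105, 113, 113, 120], [61, 62, 62, 70, 99, 100, 89, 90, 91, 103, 111, 111, 121], [58, 63, 61, 68, 100, 113, 100, 89, 91, 102, 113, 111, 122], [62, 61, 62, 66, 99, 111, 101, 88, 91, 104, 114, 111, 120], [60, 60, 61, 59, 95, 110, 99, 89, 90, 104, 112, 112, 121], [61, 62, 62, 64, 73, 99, 102, 95, 99, 109, 114, 112, 119], [74, 76, 86, 101, 107, 112, 126, 132, 139, 137, 120, 113, 117], [134, 145, 135, 120, 113, 113, 104, 88, 80, 86, 104, 112, 115], [87, 81, 80, 81, 81, 82, 81, 82, 80, 88, 105, 112, 116], [82, 81, 83, 81, 84, 81, 82, 83, 83, 94, 108, 115, 115]]
```

```bash
python3 -m inch '[{"dx":0,"dy":0,"dz":0.8,"wx":0,"wy":0,"wz":0,"claw":0},{"dx":0,"dy":0,"dz":0.6,"wx":0,"wy":0,"wz":0,"claw":0},{"dx":0,"dy":0,"dz":0.4,"wx":0,"wy":0,"wz":0,"claw":0},{"dx":0,"dy":0,"dz":0.3,"wx":0,"wy":0,"wz":0,"claw":0},{"dx":0,"dy":0,"dz":0,"wx":0,"wy":0,"wz":0,"claw":0}]'
python3 -m inch '[{"dx":0,"dy":0,"dz":0.5,"wx":0,"wy":0,"wz":0,"claw":0},{"dx":0,"dy":0,"dz":0.4,"wx":0,"wy":0,"wz":0,"claw":0},{"dx":0,"dy":0,"dz":0.3,"wx":0,"wy":0,"wz":0,"claw":0},{"dx":0,"dy":0,"dz":0,"wx":0,"wy":0,"wz":0,"claw":0}]'
python3 t8.py 0
```

```text
t: 25.28
position: [0.5542, 0.1962, 0.2713]
tcp_rot: [0.0, -0.668, 0.744, 0.0]
ft_force: [0.9, -0.3, -0.6]
grip_width: 0.0073
grasp_force: 59.5
t: 25.78
position: [0.5541, 0.1961, 0.2346]
tcp_rot: [-0.001, -0.668, 0.744, 0.0]
ft_force: [-0.4, -0.2, -1.4]
grip_width: 0.0071
grasp_force: 59.5
plate up [0.0011 0.0005 1.    ]
rows 1 [-0.015  0.032  0.202  0.01  -0.006 -0.004] 
  ok maxstep [0.002 0.007 0.007 0.    0.016 0.002] maxj5 -0.77 bad 0 qend [ 0.62  0.5  -0.3  -0.   -0.77 -0.72] end [0.5532 0.1966 0.2285]
```

```bash
python3 -m inch '[{"dx":0,"dy":0,"dz":0.08,"wx":0,"wy":0,"wz":0,"claw":0},{"dx":0,"dy":0,"dz":0.06,"wx":0,"wy":0,"wz":0,"claw":0},{"dx":0,"dy":0,"dz":0,"wx":0,"wy":0,"wz":0,"claw":0}]'
python3 -m inch '[{"dx":0,"dy":0,"dz":0,"wx":0,"wy":0,"wz":0,"claw":0.15},{"dx":0,"dy":0,"dz":0,"wx":0,"wy":0,"wz":0,"claw":0.25},{"dx":0,"dy":0,"dz":0,"wx":0,"wy":0,"wz":0,"claw":0.25},{"dx":0,"dy":0,"dz":0,"wx":0,"wy":0,"wz":0,"claw":0.25},{"dx":0,"dy":0,"dz":-0.8,"wx":0,"wy":0,"wz":0,"claw":0.25},{"dx":0,"dy":0,"dz":-1,"wx":0,"wy":0,"wz":0,"claw":0.25},{"dx":0,"dy":0,"dz":-1,"wx":0,"wy":0,"wz":0,"claw":0.25},{"dx":0,"dy":0,"dz":-1,"wx":0,"wy":0,"wz":0,"claw":0},{"dx":0,"dy":0,"dz":-1,"wx":0,"wy":0,"wz":0,"claw":0},{"dx":0,"dy":0,"dz":-1,"wx":0,"wy":0,"wz":0,"claw":0}]'
python3 - <<'E'
from fk import *
import cv2,pickle
cs={n:viewer.read_camera(n) for n in("scene","side","wrist")};pickle.dump((cs,pose()),open("c_R2.pkl","wb"))
C=CC-.0008*EY
for slot,half in((.04,.05),(-.04,.038)):
  for n,c in cs.items():
    fi=n=="wrist";g=c["img"].min(2)
    print(n,[np.round(proj(c,C+sx*half*EX+slot*EY+[0,0,z],fi),1).tolist() for z in(.086,) for sx in(-1,1)],end=" ")
    for th in(95,115):
      m=((g>th)&(c["img"].max(2).astype(int)-g<25)).astype(np.uint8)
      p=proj(c,C+slot*EY+[0,0,.086],fi)
      k,l,st,ce=cv2.connectedComponentsWithStats(m)
      ids=set(l[max(0,int(p[1])-6):int(p[1])+14,max(0,int(p[0])-6):int(p[0])+7].ravel())-{0};print([st[i].tolist() for i in ids if 5<st[i][4]<6000],end=" ")
    print()
# lid corners predicted for angle 1.7, hinge
for a in(1.6,1.7,1.8):
  H=C+.06*EX+[0,0,.092]
  for s in(-1,1):
    X=H+.12*(-np.cos(a)*EX+np.sin(a)*np.array([0,0,1]))+s*.09*EY;print(a,X,[np.round(proj(cs[n],X),1) for n in("scene","side")])
E
```

```text
t: 26.15
position: [0.5543, 0.1962, 0.2316]
tcp_rot: [0.001, -0.668, 0.744, 0.0]
ft_force: [-0.8, 1.2, -1.4]
grip_width: 0.0074
grasp_force: 59.5
t: 27.4
position: [0.554, 0.196, 0.4065]
tcp_rot: [0.001, -0.668, 0.744, 0.0]
ft_force: [-0.4, -0.3, -0.1]
grip_width: -0.0001
grasp_force: 0.0
scene [[406.9, 242.9], [443.4, 264.6]] [[405, 244, 38, 23, 220]] [[406, 245, 28, 16, 110]] 
side [[253.0, 206.1], [243.5, 189.5]] [[243, 191, 11, 16, 81]] [[245, 195, 9, 10, 42]] 
wrist [[423.6, 157.4], [414.9, 271.9]] [[397, 153, 32, 117, 2831]] [[413, 154, 16, 116, 1085]] 
scene [[393.7, 269.0], [421.9, 286.6]] [[387, 269, 41, 29, 323]] [[393, 271, 19, 14, 98]] 
side [[286.4, 198.9], [277.3, 187.0]] [[280, 190, 9, 11, 54], [271, 189, 6, 2, 10], [263, 198, 18, 6, 38]] [[281, 191, 8, 9, 39]] 
wrist [[324.2, 170.2], [324.0, 259.5]] [[318, 163, 12, 98, 997]] [[319, 163, 11, 98, 980]] 
1.6 [0.6097 0.2544 0.2119] [array([432.8, 284.8]), array([292.6, 131. ])]
1.6 [0.4307 0.2737 0.2119] [array([473.7, 224.3]), array([215.8, 138.3])]
1.7 [0.611  0.2663 0.211 ] [array([438. , 288.3]), array([291.1, 130.1])]
1.7 [0.432  0.2856 0.211 ] [array([478.6, 227.3]), array([215. , 137.3])]
1.8 [0.6123 0.278  0.2089] [array([443., 292.]), array([289.6, 129.7])]
1.8 [0.4333 0.2973 0.2089] [array([483.3, 230.6]), array([214.3, 136.8])]
```

Both dividers are in: the top edges match the 86 mm predictions in all views. Next I plan the lid push, off-centre to stay clear of the staple.

```bash
cat > t9.py <<'E'
from fk import *
T=pose();C=CC-.0008*EY
tip=T[:3,3]+.173*T[:3,2]-C;s,y,z=tip@EX,tip@EY,tip[2];print("tip case",s,y,z,"axes",T[:3,0]@EX,T[:3,1]@EY)
W=[(.120,z),(.120,.188)]
r=.095
for a in [1.73,1.57,1.42,1.27,1.12,.97,.82,.68,.54,.40,.27,.14,.03]:
    W.append((.06-r*np.cos(a)+.008*np.sin(a)+.011,.092+r*np.sin(a)+.008*np.cos(a)))
p=(s,z)
for w in W: print("to",np.round(w,4),"dx",round((p[0]-w[0])/.03,2),"dz",round((p[1]-w[1])/.03,2));p=w
E
python3 t9.py
```

```text
tip case 0.00022994458372201966 -0.0417595990946943 0.2343291114351041 axes -0.9999888136196177 0.9999874556957288
to [0.12   0.2343] dx -3.99 dz 0.0
to [0.12  0.188] dx 0.0 dz 1.54
to [0.094  0.1845] dx 0.87 dz 0.12
to [0.0789 0.187 ] dx 0.5 dz -0.08
to [0.0646 0.1871] dx 0.48 dz -0.0
to [0.0505 0.1851] dx 0.47 dz 0.07
to [0.0368 0.181 ] dx 0.46 dz 0.14
to [0.0239 0.1749] dx 0.43 dz 0.2
to [0.012  0.1669] dx 0.4 dz 0.27
to [0.0022 0.158 ] dx 0.33 dz 0.3
to [-0.0064  0.1477] dx 0.28 dz 0.34
to [-0.0134  0.1364] dx 0.23 dz 0.38
to [-0.0184  0.125 ] dx 0.17 dz 0.38
to [-0.022   0.1132] dx 0.12 dz 0.4
to [-0.0237  0.1028] dx 0.06 dz 0.34
```

```bash
python3 -m inch '[{"dx":-0.5,"dy":0,"dz":-0.3,"wx":0,"wy":0,"wz":0,"claw":0},{"dx":-0.9,"dy":0,"dz":0,"wx":0,"wy":0,"wz":0,"claw":0},{"dx":-0.9,"dy":0,"dz":0,"wx":0,"wy":0,"wz":0,"claw":0},{"dx":-0.9,"dy":0,"dz":0,"wx":0,"wy":0,"wz":0,"claw":0},{"dx":-0.8,"dy":0,"dz":0,"wx":0,"wy":0,"wz":0,"claw":0},{"dx":0,"dy":0,"dz":0.9,"wx":0,"wy":0,"wz":0,"claw":0},{"dx":0,"dy":0,"dz":0.9,"wx":0,"wy":0,"wz":0,"claw":0},{"dx":0,"dy":0,"dz":0,"wx":0,"wy":0,"wz":0,"claw":0}]'
python3 t9.py | head -1
python3 -m inch '[{"dx":0.5,"dy":0,"dz":0,"wx":0,"wy":0,"wz":0,"claw":0},{"dx":0.4,"dy":0,"dz":0.1,"wx":0,"wy":0,"wz":0,"claw":0},{"dx":0.5,"dy":0,"dz":-0.08,"wx":0,"wy":0,"wz":0,"claw":0},{"dx":0.48,"dy":0,"dz":0,"wx":0,"wy":0,"wz":0,"claw":0},{"dx":0.47,"dy":0,"dz":0.07,"wx":0,"wy":0,"wz":0,"claw":0}]'
python3 t9.py | head -1
```

```text
t: 28.55
position: [0.5667, 0.3164, 0.3575]
tcp_rot: [-0.003, -0.668, 0.744, 0.0]
ft_force: [0.1, 0.3, -0.2]
grip_width: 0.0001
grasp_force: 0.0
tip case 0.11988444405880538 -0.0399248873507148 0.18452756622390007 axes -0.9999884673463162 0.9999876418172883
t: 29.18
position: [0.5595, 0.2442, 0.3587]
tcp_rot: [0.001, -0.668, 0.744, -0.0]
ft_force: [0.8, 1.6, 1.3]
grip_width: 0.0002
grasp_force: 1.0
tip case 0.048321366678147105 -0.04158174533146365 0.18572621203898557 axes -0.999992948889143 0.9999925136127396
```

```bash
python3 -m inch '[{"dx":0.46,"dy":0,"dz":0.14,"wx":0,"wy":0,"wz":0,"claw":0},{"dx":0.43,"dy":0,"dz":0.2,"wx":0,"wy":0,"wz":0,"claw":0},{"dx":0.4,"dy":0,"dz":0.27,"wx":0,"wy":0,"wz":0,"claw":0},{"dx":0.33,"dy":0,"dz":0.3,"wx":0,"wy":0,"wz":0,"claw":0},{"dx":0.28,"dy":0,"dz":0.34,"wx":0,"wy":0,"wz":0,"claw":0},{"dx":0.23,"dy":0,"dz":0.38,"wx":0,"wy":0,"wz":0,"claw":0}]'
python3 t9.py | head -1
python3 -m inch '[{"dx":0.17,"dy":0,"dz":0.38,"wx":0,"wy":0,"wz":0,"claw":0},{"dx":0.12,"dy":0,"dz":0.4,"wx":0,"wy":0,"wz":0,"claw":0},{"dx":0.06,"dy":0,"dz":0.34,"wx":0,"wy":0,"wz":0,"claw":0},{"dx":0,"dy":0,"dz":0,"wx":0,"wy":0,"wz":0,"claw":0}]'
python3 t9.py | head -1
```

```text
t: 29.92
position: [0.5525, 0.1812, 0.3079]
tcp_rot: [0.0, -0.668, 0.744, 0.0]
ft_force: [0.6, 0.5, 1.9]
grip_width: 0.0001
grasp_force: 0.8
tip case -0.015376169312051593 -0.04104756727648064 0.13491632617714688 axes -0.9999948374993242 0.9999948457528448
t: 30.42
position: [0.5513, 0.1714, 0.2743]
tcp_rot: [-0.0, -0.668, 0.744, 0.0]
ft_force: [0.5, -0.8, -0.3]
grip_width: -0.0001
grasp_force: 0.0
tip case -0.025297845020291088 -0.04065551813068826 0.10125752397729368 axes -0.9999948112646652 0.9999941850574627
```

```bash
python3 -m inch '[{"dx":0,"dy":0,"dz":0.06,"wx":0,"wy":0,"wz":0,"claw":0},{"dx":0,"dy":0,"dz":0,"wx":0,"wy":0,"wz":0,"claw":0}]'
python3 -m inch '[{"dx":0,"dy":0,"dz":0.04,"wx":0,"wy":0,"wz":0,"claw":0},{"dx":0,"dy":0,"dz":0,"wx":0,"wy":0,"wz":0,"claw":0}]'
```

```text
t: 30.68
position: [0.5514, 0.1715, 0.2735]
tcp_rot: [0.0, -0.668, 0.744, 0.0]
ft_force: [-0.5, -0.6, 0.9]
grip_width: 0.0003
grasp_force: 0.7
t: 30.92
position: [0.5514, 0.1715, 0.2734]
tcp_rot: [0.001, -0.668, 0.744, -0.0]
ft_force: [-3.4, -0.0, 7.2]
grip_width: 0.0001
grasp_force: 3.5
```

```bash
python3 -m inch '[{"dx":0,"dy":0,"dz":0.04,"wx":0,"wy":0,"wz":0,"claw":0},{"dx":0,"dy":0,"dz":0,"wx":0,"wy":0,"wz":0,"claw":0}]'
python3 -m inch '[{"dx":0,"dy":0,"dz":-0.4,"wx":0,"wy":0,"wz":0,"claw":0},{"dx":0,"dy":0,"dz":-0.9,"wx":0,"wy":0,"wz":0,"claw":0},{"dx":0,"dy":0,"dz":-0.9,"wx":0,"wy":0,"wz":0,"claw":0},{"dx":0,"dy":0,"dz":-0.9,"wx":0,"wy":0,"wz":0,"claw":0},{"dx":0,"dy":0,"dz":0,"wx":0,"wy":0,"wz":0,"claw":0}]'
python3 - <<'E'
from fk import *
import cv2,pickle
cs={n:viewer.read_camera(n) for n in("scene","side","wrist")};T=pose();pickle.dump((cs,T),open("c_H.pkl","wb"))
C=CC-.0008*EY;c=cs["wrist"]
print(T[:3,3])
for n,c in cs.items():
  fi=n=="wrist";print(n,"lid top corners pred",[np.round(proj(c,C+a*.06*EX+b*.09*EY+[0,0,.1],fi),1).tolist() for a in(-1,1) for b in(-1,1)])
  print(" hasp pred",[(a,[np.round(proj(c,C-.068*EX+[0,0,.105]+.056*(np.cos(a)*EX+np.sin(a)*np.array([0,0,1]))+b*.016*EY,fi),1).tolist() for b in(-1,1)]) for a in(1.8,1.9,2.)])
  im=c["img"].astype(int);g=im.min(2);m=((g>70)&(im.max(2)-g<18)).astype(np.uint8)
  gr=((im[...,1]-np.maximum(im[...,0],im[...,2])>5)).astype(np.uint8)
  p=proj(c,C+.02*EY+[0,0,.1],fi);k,l,st,ce=cv2.connectedComponentsWithStats(gr);i=l[int(p[1]),int(p[0])]
  if i:
    cn=max(cv2.findContours((l==i).astype(np.uint8),cv2.RETR_EXTERNAL,cv2.CHAIN_APPROX_NONE)[0],key=len);print(" green",st[i].tolist(),cv2.approxPolyDP(cn,4,True)[:,0].tolist())
E
```

```text
t: 31.18
position: [0.5513, 0.1715, 0.2733]
tcp_rot: [0.001, -0.668, 0.744, -0.0]
ft_force: [-4.6, -0.7, 12.4]
grip_width: -0.0001
grasp_force: 6.2
t: 31.8
position: [0.552, 0.1716, 0.3666]
tcp_rot: [0.003, -0.668, 0.744, -0.001]
ft_force: [-0.2, 0.5, -0.4]
grip_width: 0.0003
grasp_force: 0.0
[0.5512 0.1712 0.3631]
scene lid top corners pred [[374.9, 276.6], [414.8, 223.8], [420.5, 305.8], [458.6, 249.1]]
 hasp pred [(1.8, [[387.8, 236.4], [395.3, 226.9]]), (1.9, [[385.7, 235.6], [393.2, 226.1]]), (2.0, [[383.7, 234.9], [391.1, 225.4]])]
 green [373, 233, 84, 90, 3915] [[426, 233], [406, 257], [395, 252], [376, 277], [373, 292], [412, 322], [456, 253]]
side lid top corners pred [[310.2, 193.9], [230.5, 205.4], [294.1, 175.9], [221.1, 185.3]]
 hasp pred [(1.8, [[280.2, 176.2], [265.4, 178.1]]), (1.9, [[280.9, 177.8], [266.0, 179.7]]), (2.0, [[281.7, 179.6], [266.7, 181.5]])]
 green [223, 177, 88, 69, 3903] [[310, 194], [294, 177], [283, 178], [285, 218], [265, 225], [261, 207], [267, 180], [223, 186], [236, 245], [310, 232]]
wrist lid top corners pred [[242.9, 191.3], [506.7, 194.2], [255.2, 346.9], [481.0, 340.9]]
 hasp pred [(1.8, [[370.9, 172.4], [435.5, 174.0]]), (1.9, [[370.7, 160.7], [435.2, 162.6]]), (2.0, [[370.4, 149.5], [434.5, 151.6]])]
 green [244, 169, 262, 178, 37099] [[244, 192], [257, 345], [274, 346], [281, 340], [286, 310], [292, 303], [303, 303], [305, 292], [335, 292], [337, 303], [348, 303], [365, 346], [479, 339], [504, 195], [458, 173], [425, 172], [414, 191], [348, 190], [342, 170], [312, 169], [265, 170]]
```

The lid is closed: the seen corners (244,192), (504,195), (479,339) and (257,345) match the closed prediction within 2 px. Next is the hasp.

```bash
cat > t10.py <<'E'
from fk import *
T=pose();C=CC-.0008*EY
tip=T[:3,3]+.173*T[:3,2]-C;s,y,z=tip@EX,tip@EY,tip[2];print("tip case",s,y,z,"axes",T[:3,0]@EX,T[:3,1]@EY)
W=[(-.125,z),(-.125,.143)];r=.04
for a in [1.9,1.6,1.3,1.05,.8,.6,.4,.2,.05]:
    W.append((-.068+r*np.cos(a)-.0015*np.sin(a)-.011,.105+r*np.sin(a)+.0015*np.cos(a)))
p=(s,z)
for w in W: print("to",np.round(w,4),"dx",round((p[0]-w[0])/.03,2),"dz",round((p[1]-w[1])/.03,2));p=w
q=np.array(monitor.read_state()["joint_positions"]);D=T.copy();D[:3,3]+=(-.125-s)*EX+(-.022-y)*EY+[0,0,.143-z];plan(q,T,D,6)
E
python3 t10.py
```

```text
tip case -0.025399439702561533 -0.04057006957728806 0.1900860310012739 axes -0.9999947128150771 0.9999942555944709
to [-0.125   0.1901] dx 3.32 dz 0.0
to [-0.125  0.143] dx 0.0 dz 1.57
to [-0.0934  0.1424] dx -1.05 dz 0.02
to [-0.0817  0.1449] dx -0.39 dz -0.09
to [-0.0697  0.1439] dx -0.4 dz 0.03
to [-0.0604  0.1404] dx -0.31 dz 0.12
to [-0.0522  0.1347] dx -0.27 dz 0.19
to [-0.0468  0.1288] dx -0.18 dz 0.2
to [-0.0427  0.122 ] dx -0.14 dz 0.23
to [-0.0401  0.1144] dx -0.09 dz 0.25
to [-0.0391  0.1085] dx -0.03 dz 0.2
rows 6 [ 0.553  0.103  0.262  0.    -0.     0.   ] 
  ok maxstep [0.024 0.008 0.034 0.    0.026 0.024] maxj5 -0.91 bad 0 qend [ 0.45  0.31 -0.36 -0.   -0.91 -0.56] end [0.522  0.0742 0.316 ]
```

```bash
python3 -m inch '[{"dx":0.83,"dy":0.15,"dz":-0.2,"wx":0,"wy":0,"wz":0,"claw":0},{"dx":0.83,"dy":0.16,"dz":0,"wx":0,"wy":0,"wz":0,"claw":0},{"dx":0.83,"dy":0.16,"dz":0,"wx":0,"wy":0,"wz":0,"claw":0},{"dx":0.83,"dy":0.15,"dz":0,"wx":0,"wy":0,"wz":0,"claw":0},{"dx":0,"dy":0,"dz":0.9,"wx":0,"wy":0,"wz":0,"claw":0},{"dx":0,"dy":0,"dz":0.87,"wx":0,"wy":0,"wz":0,"claw":0},{"dx":0,"dy":0,"dz":0,"wx":0,"wy":0,"wz":0,"claw":0}]'
python3 t10.py | head -1
python3 -m inch '[{"dx":-0.6,"dy":0,"dz":0.02,"wx":0,"wy":0,"wz":0,"claw":0},{"dx":-0.45,"dy":0,"dz":0,"wx":0,"wy":0,"wz":0,"claw":0},{"dx":-0.39,"dy":0,"dz":-0.09,"wx":0,"wy":0,"wz":0,"claw":0},{"dx":-0.4,"dy":0,"dz":0.03,"wx":0,"wy":0,"wz":0,"claw":0}]'
python3 t10.py | head -1
```

```text
t: 32.83
position: [0.5214, 0.073, 0.3152]
tcp_rot: [-0.002, -0.667, 0.745, 0.001]
ft_force: [-0.3, 0.5, 0.7]
grip_width: -0.0003
grasp_force: 0.0
tip case -0.12652759471914685 -0.021115008438028698 0.14224853528768042 axes -0.9999927822293966 0.9999875192761424
t: 33.33
position: [0.5288, 0.1304, 0.3192]
tcp_rot: [0.002, -0.668, 0.744, -0.001]
ft_force: [1.5, -1.4, 1.6]
grip_width: -0.0008
grasp_force: 1.8
tip case -0.06810268057727774 -0.023390849921863827 0.14616511648288838 axes -0.99999312818785 0.9999899801620477
```

```bash
python3 -m inch '[{"dx":-0.33,"dy":0,"dz":0.14,"wx":0,"wy":0,"wz":0,"claw":0},{"dx":-0.27,"dy":0,"dz":0.19,"wx":0,"wy":0,"wz":0,"claw":0},{"dx":-0.18,"dy":0,"dz":0.2,"wx":0,"wy":0,"wz":0,"claw":0},{"dx":-0.14,"dy":0,"dz":0.23,"wx":0,"wy":0,"wz":0,"claw":0},{"dx":-0.09,"dy":0,"dz":0.25,"wx":0,"wy":0,"wz":0,"claw":0},{"dx":-0.03,"dy":0,"dz":0.2,"wx":0,"wy":0,"wz":0,"claw":0},{"dx":0,"dy":0,"dz":0,"wx":0,"wy":0,"wz":0,"claw":0}]'
python3 t10.py | head -1
```

```text
t: 34.2
position: [0.5321, 0.1605, 0.2812]
tcp_rot: [0.001, -0.668, 0.744, -0.0]
ft_force: [6.3, 0.4, -1.7]
grip_width: -0.0001
grasp_force: 3.2
tip case -0.037844056473048726 -0.023313369663940823 0.10819429203128217 axes -0.9999934333952116 0.9999930245773079
```

```bash
python3 -m inch '[{"dx":0,"dy":0,"dz":-0.5,"wx":0,"wy":0,"wz":0,"claw":0},{"dx":0,"dy":0,"dz":-1,"wx":0,"wy":0,"wz":0,"claw":0},{"dx":0,"dy":0,"dz":-1,"wx":0,"wy":0,"wz":0,"claw":0},{"dx":0,"dy":0,"dz":0,"wx":0,"wy":0,"wz":0,"claw":0}]'
cat > t11.py <<'E'
from fk import *
import cv2,pickle
cs={n:viewer.read_camera(n) for n in("scene","side","wrist")};T=pose();pickle.dump((cs,T),open("c_H2.pkl","wb"));C=CC-.0008*EY
def hp(a,r,b): return C-.068*EX+[0,0,.105]+r*(np.cos(a)*EX+np.sin(a)*np.array([0,0,1]))+b*EY
for n,c in cs.items():
  fi=n=="wrist";im=c["img"].astype(int)
  print(n,"tip pred",[(a,np.round(proj(c,hp(a,.056,0),fi)).astype(int).tolist()) for a in(0,.1,.2,.3,.6,1.9)],"lid mid",np.round(proj(c,C+[0,0,.1],fi)))
  sat=im.max(2)-im.min(2);m=((sat<14)&(im.min(2)>55)).astype(np.uint8)
  poly=np.array([proj(c,C+a*EX+b*EY+[0,0,z],fi) for a,b,z in((-.066,-.08,.1),(-.066,.08,.1),(.055,.08,.1),(.055,-.08,.1))],np.int32)
  R=np.zeros(m.shape,np.uint8);cv2.fillPoly(R,[poly],1);k,l,st,ce=cv2.connectedComponentsWithStats(m*R)
  print("  grey on lid",[(st[i].tolist(),np.round(ce[i],1).tolist()) for i in range(1,k) if st[i][4]>8])
  if fi:
    for i in range(1,k):
      if st[i][4]>60:
        P=[(plane(ray(c,x,y,True),.1065)-C) for y,x in np.argwhere(l==i)];P=np.array([[p@EX,p@EY] for p in P]);print("   case extents at z=.1065",P.min(0),P.max(0))
E
python3 t11.py
```

```text
t: 34.7
position: [0.5309, 0.1598, 0.3575]
tcp_rot: [0.0, -0.668, 0.745, 0.001]
ft_force: [-0.2, -1.0, -0.7]
grip_width: -0.0
grasp_force: 0.0
scene tip pred [(0, [413, 259]), (0.1, [414, 258]), (0.2, [414, 256]), (0.3, [414, 255]), (0.6, [412, 250]), (1.9, [389, 231])] lid mid [417. 263.]
  grey on lid [([375, 229, 58, 73, 1095], [401.9, 271.7]), ([423, 232, 32, 42, 470], [439.1, 251.9])]
side tip pred [(0, [266, 189]), (0.1, [266, 187]), (0.2, [266, 185]), (0.3, [266, 183]), (0.6, [266, 178]), (1.9, [274, 179])] lid mid [265. 189.]
  grey on lid [([261, 178, 44, 24, 460], [277.8, 190.5])]
wrist tip pred [(0, [350, 288]), (0.1, [351, 292]), (0.2, [351, 294]), (0.3, [352, 296]), (0.6, [355, 297]), (1.9, [363, 193])] lid mid [349. 301.]
  grey on lid [([316, 207, 74, 81, 4417], [354.8, 246.0]), ([466, 207, 6, 4, 16], [469.2, 208.1]), ([301, 293, 16, 54, 669], [309.3, 317.5]), ([324, 293, 16, 54, 662], [331.0, 317.8]), ([340, 322, 12, 1, 12], [345.5, 322.0]), ([405, 358, 6, 2, 11], [407.3, 358.5])]
   case extents at z=.1065 [-0.0672 -0.022 ] [-0.0136  0.025 ]
   case extents at z=.1065 [-0.0093 -0.0331] [ 0.0332 -0.0224]
   case extents at z=.1065 [-0.0093 -0.0171] [ 0.0332 -0.0065]
```

```bash
python3 -m inch '[{"dx":-0.05,"dy":-0.07,"dz":1,"wx":0,"wy":0,"wz":0,"claw":0},{"dx":0,"dy":0,"dz":0.9,"wx":0,"wy":0,"wz":0,"claw":0},{"dx":0,"dy":0,"dz":0.55,"wx":0,"wy":0,"wz":0,"claw":0},{"dx":0,"dy":0,"dz":0,"wx":0,"wy":0,"wz":0,"claw":0}]'
python3 t10.py | head -1
python3 - <<'E'
from fk import *
import pickle
cs,T=pickle.load(open("c_H2.pkl","rb"));c=cs["wrist"];C=CC-.0008*EY;im=c["img"].astype(int)
for x in(-.06,-.05,-.04,-.03,-.02,-.016):
    o=""
    for k in range(-26,29,2):
        u,v=np.round(proj(c,C+x*EX+k*.001*EY+[0,0,.1065],True)).astype(int);p=im[v,u];o+="#" if p.max()-p.min()<14 and p.min()>55 else "g" if p[1]-p[2]>5 else "."
    print(x,o)
E
```

```text
t: 35.35
position: [0.5334, 0.1614, 0.281]
tcp_rot: [-0.002, -0.668, 0.744, 0.001]
ft_force: [0.5, -0.8, -0.1]
grip_width: -0.0003
grasp_force: 0.2
tip case -0.03754798141179821 -0.023567937885914523 0.1080153558500413 axes -0.9999924283675291 0.9999892432635271
-0.06 ggggg#################gggggg
-0.05 ggggg##################ggggg
-0.04 ggggg#######gggggg######gggg
-0.03 gggggg###########gg######ggg
-0.02 gggggg####################gg
-0.016 gggggg####################gg
```

The strap's apparent widening towards its tip says it's still raised, at about 0.8 rad: the narrow fingertip slipped past its side. I'll redo the push centred, with the fingers slightly open to straddle the slot.

```bash
python3 -m inch '[{"dx":0,"dy":0,"dz":-0.9,"wx":0,"wy":0,"wz":0,"claw":0},{"dx":0,"dy":0,"dz":-1,"wx":0,"wy":0,"wz":0,"claw":0},{"dx":0,"dy":0,"dz":-0.9,"wx":0,"wy":0,"wz":0,"claw":0},{"dx":0.8,"dy":0.3,"dz":0,"wx":0,"wy":0,"wz":0,"claw":0.2},{"dx":0.8,"dy":0.5,"dz":0,"wx":0,"wy":0,"wz":0,"claw":0.2},{"dx":0.2,"dy":0,"dz":0,"wx":0,"wy":0,"wz":0,"claw":0.2},{"dx":0,"dy":0,"dz":0,"wx":0,"wy":0,"wz":0,"claw":0.2}]'
python3 t10.py | head -1
python3 - <<'E'
from fk import *
import cv2,pickle
c=viewer.read_camera("wrist");s=viewer.read_camera("side");C=CC-.0008*EY;im=c["img"].astype(int)
pickle.dump((c,s),open("c_H3.pkl","wb"))
def hp(a,r,b): return C-.068*EX+[0,0,.105]+r*(np.cos(a)*EX+np.sin(a)*np.array([0,0,1]))+b*EY
for a in(0,.3,.5,.7,.9,1.1,1.3):  # count strap-like pixels at the strap's own points (rails), for each angle
    o=[];
    for cc,fi in((c,True),(s,False)):
        q=[]
        for r in np.arange(.02,.056,.003):
            for b in(-.012,-.009,.009,.012):
                u,v=np.round(proj(cc,hp(a,r,b+.001),fi)).astype(int);p=cc["img"][v,u].astype(int);q.append(p.max()-p.min()<14 and p.min()>55)
        o.append(np.mean(q))
    print(a,np.round(o,2),[np.round(proj(c,hp(a,.056,b),True)) for b in(-.015,.017)])
sat=im.max(2)-im.min(2)
for x in(-.06,-.045,-.03,-.02,-.01,0,.01):
    o=""
    for k in range(-30,33,2):
        u,v=np.round(proj(c,C+x*EX+k*.001*EY+[0,0,.1065],True)).astype(int);p=im[v,u];o+="#" if p.max()-p.min()<14 and p.min()>55 else "g" if p[1]-p[2]>5 else "."
    print(x,v,o)
E
```

```text
t: 36.22
position: [0.5042, 0.1102, 0.3674]
tcp_rot: [0.0, -0.668, 0.744, 0.0]
ft_force: [0.1, 0.8, -0.6]
grip_width: 0.017
grasp_force: 0.0
tip case -0.09104742608524333 -0.0006758791824502865 0.19442477176360098 axes -0.9999943766498857 0.9999944824697785
0 [1.   0.75] [array([300., 342.]), array([343., 342.])]
0.3 [1. 1.] [array([299., 352.]), array([344., 352.])]
0.5 [0.96 1.  ] [array([298., 356.]), array([345., 356.])]
0.7 [0.87 1.  ] [array([297., 357.]), array([346., 357.])]
0.9 [0.88 1.  ] [array([296., 354.]), array([348., 354.])]
1.1 [0.81 1.  ] [array([295., 347.]), array([349., 347.])]
1.3 [0.77 0.98] [array([294., 337.]), array([350., 337.])]
-0.06 286 ggggggg#################gggggggg
-0.045 305 ..####...##############.#####...
-0.03 323 #####...##############....#####.
-0.02 334 #####...#####gggggg####...######
-0.01 345 ...#....###############...##....
0 356 .......g#####ggggggggggg........
0.01 366 .......ggggggggggggggggg........
```

```bash
python3 -m inch '[{"dx":0,"dy":0.05,"dz":0.9,"wx":0,"wy":0,"wz":0,"claw":0.19},{"dx":0,"dy":0,"dz":0.8,"wx":0,"wy":0,"wz":0,"claw":0.19},{"dx":-0.4,"dy":0,"dz":0,"wx":0,"wy":0,"wz":0,"claw":0.19},{"dx":-0.33,"dy":0,"dz":0.03,"wx":0,"wy":0,"wz":0,"claw":0.19},{"dx":-0.31,"dy":0,"dz":0.12,"wx":0,"wy":0,"wz":0,"claw":0.19},{"dx":-0.27,"dy":0,"dz":0.19,"wx":0,"wy":0,"wz":0,"claw":0.19},{"dx":-0.18,"dy":0,"dz":0.2,"wx":0,"wy":0,"wz":0,"claw":0.19},{"dx":-0.14,"dy":0,"dz":0.23,"wx":0,"wy":0,"wz":0,"claw":0.19},{"dx":-0.09,"dy":0,"dz":0.2,"wx":0,"wy":0,"wz":0,"claw":0.19},{"dx":0,"dy":0,"dz":0,"wx":0,"wy":0,"wz":0,"claw":0.19}]'
python3 t10.py | head -1
```

```text
t: 37.58
position: [0.5082, 0.1619, 0.2866]
tcp_rot: [-0.0, -0.668, 0.744, 0.0]
ft_force: [-0.2, 0.4, -0.5]
grip_width: 0.0162
grasp_force: 0.0
tip case -0.03932598994530021 0.001045168690955293 0.11356074991055706 axes -0.9999947960941751 0.9999947604682321
```

```bash
python3 -m inch '[{"dx":0,"dy":0,"dz":0.12,"wx":0,"wy":0,"wz":0,"claw":0.19},{"dx":0,"dy":0,"dz":0.08,"wx":0,"wy":0,"wz":0,"claw":0.19},{"dx":0,"dy":0,"dz":0,"wx":0,"wy":0,"wz":0,"claw":0.19}]'
python3 t10.py | head -1
python3 -m inch '[{"dx":0,"dy":0,"dz":0.06,"wx":0,"wy":0,"wz":0,"claw":0.19},{"dx":0,"dy":0,"dz":0,"wx":0,"wy":0,"wz":0,"claw":0.19}]'
python3 t10.py | head -1
```

```text
t: 37.95
position: [0.5083, 0.1618, 0.2811]
tcp_rot: [0.0, -0.668, 0.744, 0.0]
ft_force: [0.5, -0.6, 0.0]
grip_width: 0.0162
grasp_force: 0.0
tip case -0.03929826569241786 0.0008375302575614968 0.10810608187246004 axes -0.9999946044953127 0.999994716571409
t: 38.2
position: [0.5082, 0.1619, 0.2802]
tcp_rot: [0.001, -0.668, 0.744, -0.0]
ft_force: [-2.3, -0.2, 5.4]
grip_width: 0.0162
grasp_force: 2.4
tip case -0.039232496624982245 0.0007996855423331407 0.10716282704277574 axes -0.9999947372970602 0.9999946091252584
```

```bash
python3 -m inch '[{"dx":0,"dy":0,"dz":0.05,"wx":0,"wy":0,"wz":0,"claw":0.19},{"dx":0,"dy":0,"dz":0,"wx":0,"wy":0,"wz":0,"claw":0.19}]'
python3 -m inch '[{"dx":0,"dy":0,"dz":-0.5,"wx":0,"wy":0,"wz":0,"claw":0.19},{"dx":0,"dy":0,"dz":-1,"wx":0,"wy":0,"wz":0,"claw":0.19},{"dx":0,"dy":0,"dz":-1,"wx":0,"wy":0,"wz":0,"claw":0.19},{"dx":1,"dy":0,"dz":-0.5,"wx":0,"wy":0,"wz":0,"claw":0},{"dx":1,"dy":0,"dz":-0.5,"wx":0,"wy":0,"wz":0,"claw":0},{"dx":0,"dy":0,"dz":0,"wx":0,"wy":0,"wz":0,"claw":0},{"dx":0,"dy":0,"dz":0,"wx":0,"wy":0,"wz":0,"claw":0}]'
python3 - <<'E'
from fk import *
import pickle
cs={n:viewer.read_camera(n) for n in("scene","side","wrist")};C=CC-.0008*EY;c=cs["wrist"];im=c["img"].astype(int)
pickle.dump(cs,open("c_F.pkl","wb"))
def hp(a,r,b): return C-.068*EX+[0,0,.105]+r*(np.cos(a)*EX+np.sin(a)*np.array([0,0,1]))+b*EY
ch=lambda p:"#" if p.max()-p.min()<14 and p.min()>55 else "g" if p[1]-p[2]>5 else "."
for x in(-.06,-.05,-.045,-.04,-.035,-.03,-.025,-.02,-.015,-.012,-.008,-.004,0,.005,.01):
    o=""
    for k in range(-30,33,2):
        u,v=np.round(proj(c,C+x*EX+k*.001*EY+[0,0,.1065],True)).astype(int);o+=ch(im[v,u])
    print(x,v,o)
print("tip rows",[(a,np.round(proj(c,hp(a,.056,0),True))) for a in(0,.1,.2,.4,.7)])
for n in("side","scene"):
    q=cs[n];print(n,[(a,np.round(proj(q,hp(a,.056,0)),1).tolist()) for a in(0,.2,.5)])
    u,v=np.round(proj(q,hp(0,.04,0))).astype(int)
    for y in range(v-14,v+16,2): print(y,"".join(ch(q["img"][y,x].astype(int)) for x in range(u-25,u+26)))
E
```

```text
t: 38.45
position: [0.5082, 0.1619, 0.28]
tcp_rot: [0.001, -0.668, 0.744, -0.0]
ft_force: [-4.6, 0.3, 12.0]
grip_width: 0.0168
grasp_force: 6.1
t: 39.33
position: [0.5017, 0.1023, 0.3828]
tcp_rot: [0.001, -0.668, 0.744, 0.0]
ft_force: [0.4, 0.6, 0.2]
grip_width: -0.0001
grasp_force: 0.0
-0.06 286 ggggggg################ggggggggg
-0.05 298 ggggggg########...#####ggggggggg
-0.045 304 gggggg....#####...#####....ggggg
-0.04 310 gggg......#####...#####......ggg
-0.035 316 gggg.....######...#####.......gg
-0.03 321 ggg......######...#####.#.....gg
-0.025 327 gg.......######...######.......g
-0.02 332 gg.......######...######.......g
-0.015 337 gg........#####...####.........g
-0.012 340 g............##...###...........
-0.008 345 ..............#...#.............
-0.004 349 ................................
0 353 ................................
0.005 357 ................................
0.01 362 ................................
tip rows [(0, array([318., 340.])), (0.1, array([318., 343.])), (0.2, array([318., 347.])), (0.4, array([318., 351.])), (0.7, array([318., 353.]))]
side [(0, [266.0,
[... 1109 characters left out ...]
gggggggggggggg##############
247 ######################gggggggggggggggg#############
249 #########################ggggggggggggg#############
251 #############################gggggggggg##g##g######
253 ################################ggggggg############
255 ####################gg#############gggg#g##########
257 ########ggg#############ggg#######gggggg###########
259 ########ggggggg#################ggggggggg##########
261 ########gggggggggg#############gggggggggg####g#####
263 #########ggggggggggggg########ggggggggggg##########
265 ########ggggggggggggggggg###ggggggg##g#############
267 ##################g##g#############################
269 #######################g####################g####g#
```

The strap now ends where a flat hasp should in both the side view (row 188 against 189) and the wrist view (row 340). It also took 12 N at the nominal height, and the arm is clear. Handing in.

```bash
python3 -c "
from workcell import robot
print(robot.job_done())"
```

```text
the job is handed in; nothing more can be done
None
```

I handed the job in at about 39 s: both dividers stand in their grooves, the lid is fully closed and the hasp lies flat over the staple. The camera checks agree with this, but I have not seen the verdict.

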